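Make up the hub stack on the weld turntable

ROBOT

A 6-joint arm with a two-finger parallel gripper is mounted at the origin on the work surface. World frame = base frame: x ahead of the robot, y to its left, z up, the work surface at z = 0. Lengths are in m, angles in rad, forces in N, time in s.
With the tool pointing down it reaches from about 0.15 to 0.775 m from the base axis. Payload 6.1 kg.
Tool frame: the origin (TCP) lies on the centre line of the jaws, within the pads' length; the fingertips stand 17 mm ahead of it and the grasp point (between the pads) lies 2 mm behind it; z points along the fingers, y is the direction in which the jaws open and shut (so a half turn about z gives the same grasp; the last joint's range is limited). The gripper opens to 85 mm and grips with 20 to 120 N. Pads are 22 mm wide; open, the fingers measure 114 mm over their backs; the gripper's body (76 mm by 85 mm) begins 54 mm behind the grasp point. The pads swing forward as they close: fully open they stand 13 mm farther back than shut.
Start: joints at [1.224, 0.126, -0.04, 1.405, 0, 1.571], TCP at [0.178, 0.494, 0.248] pointing down, gripper open.
Joint ranges: [-2.72, 2.72], [-0.95, 1.95], [-1.27, 1.35], [-1.78, 2.02], [-1.46, 1.47], [-3.14, 3.14]. Speed limits (rad/s): [2.39, 2.39, 3.01, 3.14, 3.14, 3.14].

INTERFACE

Orientations are given as a unit quaternion [w, x, y, z].
In Python, from workcell import robot, cams, finder gives the robot as it stands. The module is installed in compiled form; this text tells all that it offers.
- The arm moves only by the shell command python3 -m jog 'ROWS' [OPENING]. ROWS is JSON, a list that holds one entry, the list of rows, each a list of 6 numbers: the shift along the tool's x, y, z in cm, then the turn, a rotation vector about the tool's x, y, z in degrees. A call has 1 to 8 rows; each row shifts and turns the commanded pose from where the row before left it, along the tool's axes as they then stand; what a row does not reach is not made up. A row lasts 1/12 s, in which the tool goes at most 41.7 mm and 7.16 degrees, less where a joint would pass 70% of its speed; a pose out of reach is approached as far as the arm can. A call is refused whole if a number of a shift passes 4.17 or a number of a turn 7.16, either way. A call with a gripper value outside its range is refused whole. OPENING is the opening in per cent of the stroke, from 0 (shut) to 100 (fully open), set as the call begins (- or left out, the last holds). The fingers move at their own pace and stop on an object; the grip force is fixed at half the most. Time passes only in rows, so rows that do not move let the fingers close. It gives the time, the measured TCP pose, the force and the opening at its end, in the units of the state.
- robot.get_obs(): the state, without advancing time (a new reading comes with each control period).
- cams.read_camera(name): name is "scene" or "top" or "wrist"; returns the picture (420x560x3 uint8, red, green, blue); there is no depth.
- cams.camera_info(name): a dict with "vertical_fov" (degrees; the focal length in pixels is half the picture's height over the tangent of half this angle, whatever the lens; pixels are square), "cx", "cy" (the principal point, pixels), "T" (4x4, takes a point from camera to world coordinates). Camera axes: x right, y down, z forward; pixel columns grow to the right and rows downward; lengths in m; the calibration is good to about 2 mm. A picture is of the moment at which its call begins: read the wrist's pose just before it. camera_info takes no time and is no camera call; for the wrist camera it gives the pose at the moment of the call.
- robot.close_job(): hands the job in, once; it reports no verdict.
Trained networks look in the newest picture that a camera, given by its name, has taken for a name from the list of things; names that differ only in an ending like _2 or _b are one class to them, and where a whole thing is asked for, a point or a joint stands for the part that bears it (a point fixed in the world has none). Each returns a list of dicts, best first, with "p" (0 to 1); they miss things now and then, are a little off and sometimes report something else, mostly with a low value. They report only what shows in the picture. A call takes as long as a camera call. They do not tell look-alikes from the thing itself.
- finder.recognise(target, camera): "box" ([centre column, centre row, width, height] in pixels, round what is visible of it).
The state is a dict: "clock": time; "q": joint angles; "qd": joint speeds; "joint_torque": joint torques, N m; "eef_pos": TCP position; "eef_rot": TCP orientation; "force": force on the tool from outside, world axes, zero at the start; "moment": the same for the moment, N m; "finger_gap": finger opening in m.
Only numpy, scipy, OpenCV 4.12 (cv2) and the standard library are available. Lean on these libraries where they do the work, as an engineer would, in place of code of your own. Each camera call takes 0.05 s, during which the arm holds its last target.

TASK

Get the weld turntable ready for the next wheel by stacking four parts on its upright spindle, from the bottom up: the backing plate, the thick spacer, the stepped hub with its neck up, and last the thin centring ring round the hub's neck. The backing plate is held in the clamp: swing the clamp's hinged bar right up first, then slide the plate out forwards from under the lip and take it. Each part must lie flat on the one below and be let go before the next, and the finished stack must stand by itself.

Things in the scene. Friction and masses are not known exactly. Their poses are not given: they have to be found in the camera images.
- plate: Backing plate: aluminium bar 120 long (x), 50 wide (y), 10 thick, 0.16 kg, a 26 mm hole through its centre. Origin: centre of underside. Starts on the clamp's pedestal, axes as the clamp's, +x end under the lip, hinged bar across its middle. It overhangs the pedestal 10 on each side: grip across its width near the front (-x) end, e.g. 42 from centre. Any yaw will do on the turntable.
- spacer: Thick spacer: dark steel ring, outside diameter 56, bore 26, height 16, 0.24 kg, lying flat on the bench. Origin: centre of its underside, z up.
- hub: Stepped hub: bright steel, 0.2 kg, standing neck up on the bench. Round body 44 in diameter, 24 high, with a 26 mm bore open below, 18 deep; on it a solid neck 16 in diameter from 24 to 42 above the underside, its last 5 mm tapering to 7. The shoulder is the body's top face. Can be gripped by the neck. Origin: centre of its underside, z up.
- centring_ring: Thin centring ring: small aluminium ring, outside diameter 38, bore 26, height 14, 0.065 kg, lying flat on the bench. Origin: centre of its underside, z up.
- turntable: Weld turntable, fixed: square foot 150 wide, 15 high; disc 160 in diameter, top 25 above the bench; in its middle a raised seat 46 in diameter, top 50 above the bench. Origin: on the spindle axis at bench height, z up. Once stacked, the undersides are 50 (plate), 60 (spacer), 76 (hub) and 100 (ring) above the bench.
- spindle_tip (a point): Top of the turntable's upright steel spindle, 90 above the bench and 40 above the raised seat. The spindle is 16 in diameter, its last 7 mm tapering to 5. It does not turn.
- clamp: Hold-down clamp, fixed: slab x -60 to 70, y -45 to 85, 10 high; pedestal 30 wide (y), x -50 to 55, top at 30, carrying the plate; hinge post at y = 70, 54 high. Origin: at bench height under the pedestal's middle; x points back, to the lip; z up. The bar's hinge axis runs along x through (8, 70, 47).
- clamp_lip (a point): Front edge of the clamp's fixed lip, on its underside: x = 50, y = 0, z = 43 in the clamp's frame. The lip covers the plate's back end (3 mm gap above it) in front of a stop at x = 62. The plate must slide at least 15 forwards (clamp's -x) along the pedestal before it can be lifted; 30 is safe.
- bar (a joint): Angle of the hold-down bar, rad: 0 = down over the plate, grows as the free end rises, stop at 1.8; 1.57 = upright. It stays where left (about 2 N at the grip). Bar 16 wide (clamp's x), 10 thick, reaching 130 from the hinge towards the clamp's -y; a 12 mm nub below it sits 5 deep in the plate's hole and stops it sliding. Above 1.2 it is out of the way.
- bar_grip (a point): Middle of the black grip block at the bar's free end, 116 from the hinge along the bar and 10 above its axis (57 above the bench when down). Block 16 wide along the clamp's x, 30 along the bar, 16 high. Pinch its two flat sides from above, fingers closing along the clamp's x; it can turn between the fingers as it is carried round the hinge.
Not all that is in view belongs to the job. Of the things shaped like the centring_ring, the aluminium one is meant.

How it is judged:
By the outcome, as a careful person would: the job done as asked, in the order asked, and still so for the second after the job is handed in, with the robot touching nothing.
It also fails if it takes over 125 s, if anything falls off the work surface, if the arm or the gripper's body presses on something with over 40 N, if the wrist force passes 120 N, or if a joint passes its speed limit or range.

## Working session

There is one attempt and no reset: what is moved stays moved. The work goes in short steps, Python scripts to look and compute and a shell command to move; the robot and the scene stay as the last step left them, time stands still between calls to the robot, and variables do not carry over. Pictures are saved under pics/ and viewed, and the job is handed in when it is done.

```bash
mkdir -p pics; ls
cat > h.py <<'E'
import numpy as np, cv2
from workcell import robot,cams,finder
from scipy.spatial.transform import Rotation as R
def snap(n,f):
    im=cams.read_camera(n); cv2.imwrite('pics/'+f,cv2.cvtColor(im,cv2.COLOR_RGB2BGR)); return im
def K(n):
    i=cams.camera_info(n); return 210/np.tan(np.radians(i['vertical_fov']/2)),i['cx'],i['cy'],np.array(i['T'])
def px2w(n,u,v,z,k=None):
    f,cx,cy,T=k or K(n); d=T[:3,:3]@np.array([(u-cx)/f,(v-cy)/f,1]); o=T[:3,3]; return o+d*(z-o[2])/d[2]
def w2px(n,p,k=None):
    f,cx,cy,T=k or K(n); c=T[:3,:3].T@(np.array(p)-T[:3,3]); return np.array([f*c[0]/c[2]+cx,f*c[1]/c[2]+cy])
def tool():
    o=robot.get_obs(); w,x,y,z=o['eef_rot']; return np.array(o['eef_pos']),R.from_quat([x,y,z,w]).as_matrix()
E
python3 - <<'E'
from h import *
o=robot.get_obs();print(o)
for n in ['scene','top','wrist']:
    snap(n,n+'0.png');print(n,K(n))
    for t in ['plate','spacer','hub','centring_ring','turntable','spindle_tip','clamp','clamp_lip','bar','bar_grip']:
        try: print(t,[(np.round(d['box']).tolist(),round(d['p'],2)) for d in finder.recognise(t,n)])
        except Exception as e: print(t,e)
E
```

```text
pics
{'clock': 0.0, 'q': array([ 1.22395992e+00,  1.26401343e-01, -4.06148788e-02,  1.40543266e+00,
       -1.54259291e-05,  1.57080457e+00]), 'qd': array([-0.00064917, -0.00196578, -0.00087769, -0.00074917, -0.00060921,
        0.00162639]), 'joint_torque': array([-1.92429092e-03, -4.35913503e+01,  3.52925169e+01,  1.73214561e-02,
       -2.94600159e-05,  1.02946157e-05]), 'eef_pos': array([0.17832979, 0.49336411, 0.24751413]), 'eef_rot': array([-1.34973739e-04,  1.72554277e-01,  9.84999664e-01, -8.15215098e-04]), 'force': array([-0.33847746,  1.02926642,  0.12767487]), 'moment': array([ 0.03012543, -0.02852502,  0.00062009]), 'finger_gap': 0.08541805485960262}
scene (np.float64(381.3350099362401), 281.63183296981003, 211.43267601369624, array([[-0.12285813,  0.70127204, -0.70222746,  1.13844847],
       [ 0.99240767,  0.09090197, -0.08284828,  0.08553871],
       [ 0.00573468, -0.70707451, -0.7071158 ,  0.6540545 ],
       [ 0.        ,  0.        ,  0.        ,  1.        ]]))
plate [([162.0, 210.0, 45.0, 44.0], 0.87)]
spacer [([160.0, 208.0, 48.0, 26.0], 0.74), ([308.0, 195.0, 25
[... 1271 characters left out ...]
p [([394.0, 242.0, 72.0, 66.0], 0.68)]
clamp_lip [([396.0, 242.0, 66.0, 63.0], 0.63)]
bar []
bar_grip [([401.0, 240.0, 55.0, 25.0], 0.98)]
wrist (np.float64(300.57213701772), 280.6152892114083, 204.38057062012805, array([[ 3.40259441e-01,  8.91588014e-01,  2.98821561e-01,
         1.00346751e-01],
       [ 9.40331559e-01, -3.22531153e-01, -1.08398405e-01,
         5.22003198e-01],
       [-2.67455890e-04,  3.17874925e-01, -9.48132617e-01,
         3.74057765e-01],
       [ 0.00000000e+00,  0.00000000e+00,  0.00000000e+00,
         1.00000000e+00]]))
plate []
spacer [([100.0, 408.0, 25.0, 24.0], 0.7)]
hub []
centring_ring []
turntable []
spindle_tip []
clamp []
clamp_lip []
bar []
bar_grip []
```

Run:
```python
import cv2
for n,(x0,x1,y0,y1) in {'scene':(120,460,150,330),'top':(120,450,170,320)}.items():
    im=cv2.imread(f'pics/{n}0.png')[y0:y1,x0:x1]; s=800/(x1-x0)
    cv2.imwrite(f'pics/{n}0z.png',cv2.resize(im,None,fx=s,fy=s,interpolation=cv2.INTER_CUBIC))
```

```text
(no output)
```

View pics/scene0.png

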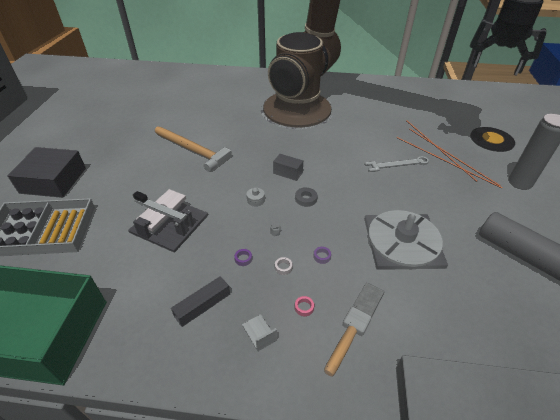

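View pics/wrist0.png

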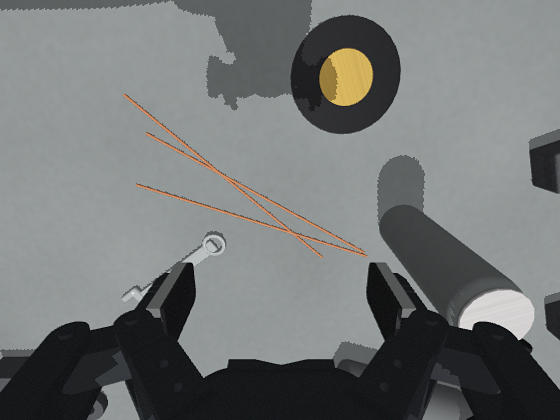

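```bash
ls pics
```

```text
scene0.png
scene0z.png
top0.png
top0z.png
wrist0.png
```

View pics/scene0z.png

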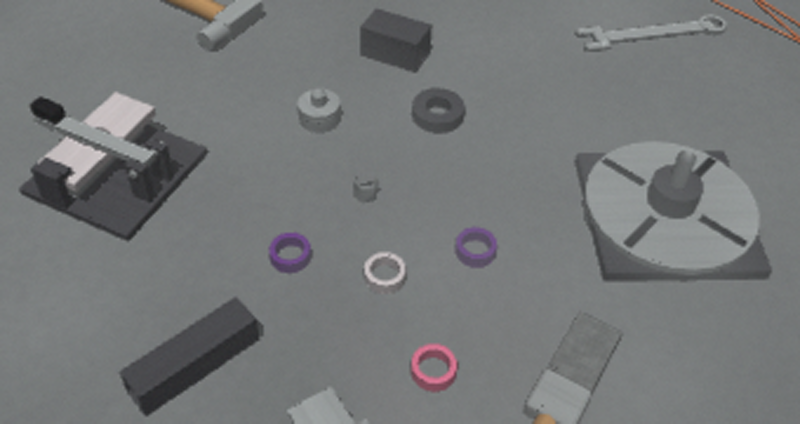

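View pics/top0z.png

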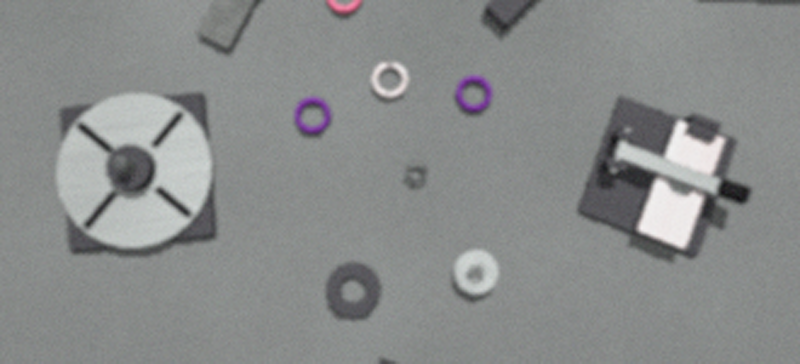

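Run:
```python
from h import *
def t(x,y): return x/800*330+120,y/800*330+170
def s(x,y): return x/800*340+120,y/800*340+150
kt=K('top');ks=K('scene')
for nm,tp,sp,z in [('ring',(390,80),(385,270),.014),('spacer',(353,291),(439,107),.016),('hubtop',(476,268),(319,95),.042),('spindle',(127,165),(684,154),.09),('seat',(131,169),(676,183),.05),('grip',(735,191),(46,110),.057),
 ('plate front L corner',(638,230),None,.04),('plate front R corner',(688,248),None,.04),('plate back R',(725,140),None,.04),('slab FL',(580,210),(128,237),.01),('slab BL',(618,97),None,.01),('slab FR',(700,257),None,.01)]:
    print(nm,px2w('top',*t(*tp),z,kt).round(4), px2w('scene',*s(*sp),z,ks).round(4) if sp else '')
```

```text
ring [0.6519 0.0307 0.014 ] [0.6581 0.034  0.014 ]
spacer [0.4335 0.0614 0.016 ] [0.4415 0.0651 0.016 ]
hubtop [ 0.4594 -0.0609  0.042 ] [ 0.4677 -0.057   0.042 ]
spindle [0.5469 0.28   0.09  ] [0.5556 0.2866 0.09  ]
seat [0.5473 0.2857 0.05  ] [0.5532 0.2893 0.05  ]
grip [ 0.5418 -0.3145  0.057 ] [ 0.5401 -0.3137  0.057 ]
plate front L corner [ 0.5017 -0.2219  0.04  ] 
plate front R corner [ 0.4853 -0.2716  0.04  ] 
plate back R [ 0.5949 -0.3102  0.04  ] 
slab FL [ 0.5224 -0.1685  0.01  ] [ 0.6478 -0.205   0.01  ]
slab BL [ 0.6414 -0.2076  0.01  ] 
slab FR [ 0.478 -0.291  0.01 ]
```

```bash
R='[-3.5,-1.95,0,0,0,0]'; python3 -m jog '[[[-3.5,-1.95,0,0,0,0],[-3.5,-1.95,0,0,0,0],[-3.5,-1.95,0,0,0,0],[-3.5,-1.95,0,0,0,0],[-3.5,-1.95,0,0,0,0],[-3.5,-1.95,0,0,0,0],[-3.5,-1.95,0,0,0,0],[-3.5,-1.95,0,0,0,0]]]'; python3 -m jog '[[[-3.5,-1.95,0,0,0,0],[-3.5,-1.95,0,0,0,0],[-3.5,-1.95,0,0,0,0],[-3.5,-1.95,0,0,0,0],[-3.5,-1.95,0,0,0,0],[0,0,0,0,0,0],[0,0,0,0,0,0]]]'
python3 - <<'E'
from h import *
k=K('wrist');snap('wrist','w1.png');print(tool());print(K('wrist')[3].round(4).tolist())
for t in ['spacer','hub','centring_ring','turntable','spindle_tip','clamp','bar_grip']:
    for d in finder.recognise(t,'wrist'): print(t,np.round(d['box']).tolist(),round(d['p'],2), px2w('wrist',*d['box'][:2],.015,k).round(3))
E
```

```text
clock: 2.32
eef_pos: [0.3897, 0.2502, 0.2486]
eef_rot: [0.0, 0.172, 0.985, 0.0]
force: [1.2, 0.2, 0.4]
finger_gap: 0.0853
clock: 2.9
eef_pos: [0.5211, 0.0989, 0.2477]
eef_rot: [-0.0, 0.174, 0.985, -0.0]
force: [-1.0, -0.6, -0.1]
finger_gap: 0.0853
(array([0.52029687, 0.10002381, 0.24793017]), array([[-9.39811167e-01,  3.41692706e-01, -1.03190541e-03],
       [ 3.41692692e-01,  9.39811718e-01,  1.95288494e-04],
       [ 1.03652545e-03, -1.69060231e-04, -9.99999449e-01]]))
[[0.3421, 0.8913, 0.2977, 0.4424], [0.9397, -0.3243, -0.1088, 0.1284], [-0.0004, 0.3169, -0.9484, 0.3738], [0.0, 0.0, 0.0, 1.0]]
spacer [229.0, 117.0, 52.0, 47.0] 0.89 [0.436 0.067 0.015]
hub [140.0, 172.0, 48.0, 38.0] 0.93 [ 0.459 -0.06   0.015]
centring_ring [315.0, 235.0, 30.0, 27.0] 0.78 [0.61  0.114 0.015]
centring_ring [322.0, 316.0, 24.0, 26.0] 0.77 [0.735 0.084 0.015]
centring_ring [209.0, 289.0, 27.0, 30.0] 0.64 [ 0.638 -0.05   0.015]
centring_ring [269.0, 278.0, 29.0, 28.0] 0.63 [0.649 0.035 0.015]
turntable [437.0, 132.0, 158.0, 166.0] 0.64 [0.535 0.287 0.015]
turntable [270.0, 277.0, 30.0, 32.0] 0.26 [0.649 0.036 0.015]
spindle_tip [440.0, 136.0, 162.0, 179.0] 0.58 [0.541 0.29  0.015]
clamp [58.0, 293.0, 116.0, 106.0] 0.9 [ 0.572 -0.251  0.015]
bar_grip [42.0, 303.0, 82.0, 18.0] 0.79 [ 0.577 -0.281  0.015]
```

View pics/w1.png

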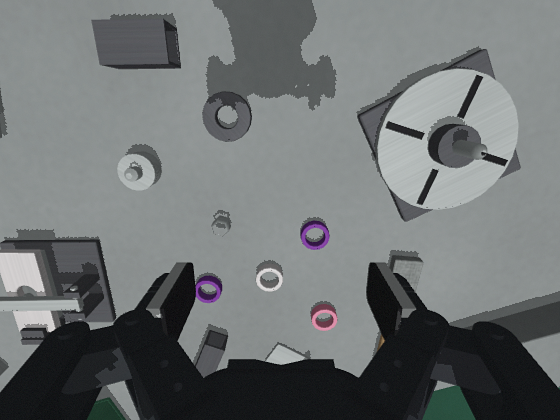

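```bash
python3 -m jog '[[[-1.66,-3.8,0,0,0,0],[-1.66,-3.8,0,0,0,0],[-1.66,-3.8,0,0,0,0],[-1.66,-3.8,0,0,0,0],[-1.66,-3.8,0,0,0,0],[-1.66,-3.8,0,0,0,0],[-1.66,-3.8,0,0,0,0],[-1.66,-3.8,0,0,0,0]]]'; python3 -m jog '[[[-1.66,-3.8,0,0,0,0],[-1.66,-3.8,0,0,0,0],[0,0,0,0,0,7],[0,0,0,0,0,7],[0,0,0,0,0,7],[0,0,0,0,0,7],[0,0,0,0,0,7],[0,0,0,0,0,7]]]'; python3 -m jog '[[[0,0,0,0,0,7],[0,0,0,0,0,7],[0,0,0,0,0,7],[0,0,0,0,0,7],[0,0,0,0,0,7],[0,0,0,0,0,7],[0,0,0,0,0,4],[0,0,0,0,0,0]]]'
python3 - <<'E'
from h import *
k=K('wrist');snap('wrist','w2.png');print(tool())
for t in ['plate','clamp','bar_grip','bar']:
    for d in finder.recognise(t,'wrist'): print(t,np.round(d['box']).tolist(),round(d['p'],2), px2w('wrist',*d['box'][:2],.05,k).round(3))
E
```

```text
clock: 3.97
eef_pos: [0.5416, -0.2317, 0.2487]
eef_rot: [0.0, 0.172, 0.985, -0.0]
force: [1.2, 0.7, 0.3]
finger_gap: 0.0855
clock: 4.63
eef_pos: [0.5473, -0.3125, 0.2484]
eef_rot: [0.0, 0.516, 0.856, 0.0]
force: [0.2, -0.4, 0.2]
finger_gap: 0.0858
clock: 5.3
eef_pos: [0.5474, -0.3125, 0.2484]
eef_rot: [0.0, 0.809, 0.588, 0.0]
force: [0.5, 0.6, 0.1]
finger_gap: 0.0856
(array([ 0.54735418, -0.31254303,  0.24842952]), array([[ 3.04462769e-01,  9.52524226e-01,  1.45798792e-04],
       [ 9.52524237e-01, -3.04462760e-01, -8.10243827e-05],
       [-3.27873850e-05,  1.63545791e-04, -9.99999986e-01]]))
plate [271.0, 136.0, 114.0, 51.0] 0.73 [ 0.552 -0.262  0.05 ]
clamp [278.0, 126.0, 117.0, 142.0] 0.76 [ 0.562 -0.255  0.05 ]
bar_grip [278.0, 132.0, 20.0, 134.0] 0.89 [ 0.559 -0.26   0.05 ]
bar [276.0, 132.0, 18.0, 134.0] 0.86 [ 0.558 -0.259  0.05 ]
```

View pics/w2.png

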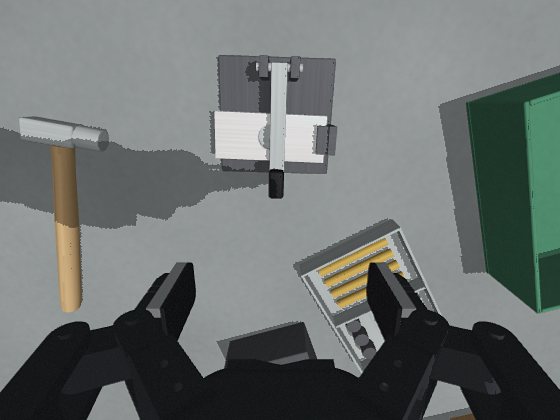

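Run:
```python
import cv2
im=cv2.imread('pics/w2.png')[40:210,190:360]; cv2.imwrite('pics/w2z.png',cv2.resize(im,None,fx=3.5,fy=3.5,interpolation=cv2.INTER_CUBIC))
```

```text
(no output)
```

View pics/w2z.png

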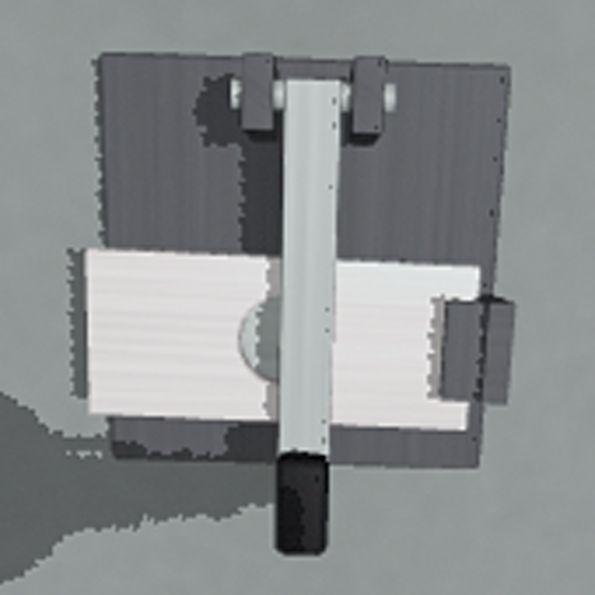

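```bash
cat > clampfit.py <<'E'
from h import *
from scipy.optimize import least_squares
def fit(pts,k,x0=(.553,-.268,-.31)):
    def res(p):
        c,s=np.cos(p[2]),np.sin(p[2]); r=[]
        for (x,y,z),uv in pts:
            w=[p[0]+(c*x-s*y)/1e3,p[1]+(s*x+c*y)/1e3,z/1e3]; r+=list(w2px('wrist',w,k)-uv)
        return np.array(r)
    s=least_squares(res,x0,loss='soft_l1'); return s.x,res(s.x).reshape(-1,2)
E
python3 - <<'E'
from clampfit import *
k=K('wrist')
L=[((-60,85,10),(100,55)),((70,85,10),(511,67)),((70,-45,10),(478,467)),((-60,25,40),(88,248)),((-60,-25,40),(90,413)),((60,-25,40),(466,430)),((0,-31,65),(280,455)),((0,-61,65),(277,553)),((16,-61,65),(325,553)),((16,-31,65),(331,455))]
L=[(a,np.array(b)/3.5+[190,40]) for a,b in L]
p,r=fit(L,k);print(p,np.degrees(p[2]));print(r.round(1))
print(tool())
c,s=np.cos(p[2]),np.sin(p[2]);print(p[0]+(c*8+s*46)/1e3,p[1]+(s*8-c*46)/1e3)
E
```

```text
[ 0.54981055 -0.26468393 -0.34632187] -19.842781327998157
[[-0.1 -2.2]
 [ 1.  -1. ]
 [ 0.4  0.7]
 [-0.5  0.7]
 [ 0.4  0.4]
 [ 0.4 -0.6]
 [-1.   0.3]
 [-0.8 -0.3]
 [ 0.4  0.2]
 [-0.2  0.8]]
(array([ 0.54720429, -0.31289166,  0.24830046]), array([[ 3.05329625e-01,  9.52246721e-01, -4.03417321e-05],
       [ 9.52246722e-01, -3.05329624e-01,  2.21645927e-05],
       [ 8.78863480e-06, -4.51827889e-05, -9.99999999e-01]]))
0.5417213106173626 -0.31066831795301725
```

```bash
python3 -m jog '[[[0.04,-0.59,0,0,0,2.06],[0,0,3.8,0,0,0],[0,0,3.8,0,0,0],[0,0,3.8,0,0,0],[0,0,3.8,0,0,0],[0,0,2,0,0,0],[0,0,1.8,0,0,0],[0,0,0,0,0,0]]]' 50
python3 - <<'E'
from h import *
snap('wrist','w3.png');print(tool())
E
```

```text
clock: 6.22
eef_pos: [0.5393, -0.3095, 0.0538]
eef_rot: [-0.003, 0.819, 0.574, -0.001]
force: [-0.8, -1.1, -0.1]
finger_gap: 0.0431
(array([ 0.5402994 , -0.31012948,  0.05627039]), array([[ 3.40198064e-01,  9.40346304e-01, -3.75587661e-03],
       [ 9.40353510e-01, -3.40192082e-01,  2.15048751e-03],
       [ 7.44483502e-04, -4.26344344e-03, -9.99990634e-01]]))
```

View pics/w3.png

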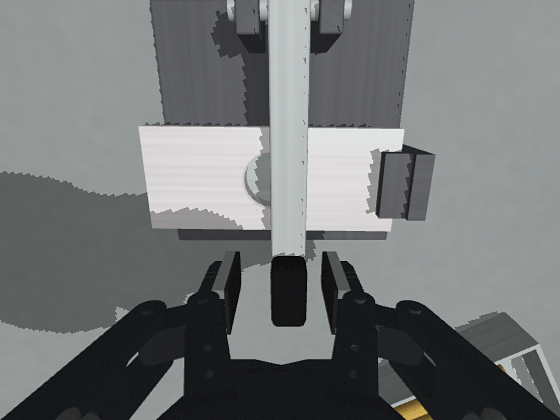

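```bash
python3 -m jog '[[[0,0.3,0,0,0,0],[0,0,0,0,0,0],[0,0,0,0,0,0],[0,0,0,0,0,0]]]' 50; python3 -m jog '[[[0,0,0,0,0,0],[0,0,0,0,0,0],[0,0,0,0,0,0],[0,0,0,0,0,0],[0,0,0,0,0,0],[0,0,0,0,0,0],[0,0,0,0,0,0]]]' 0
python3 - <<'E'
from h import *
a0=0
import numpy as np
g=lambda a: np.array([70-116*np.cos(a)+10*np.sin(a),47+116*np.sin(a)+10*np.cos(a)])
for n in (16,20):
  A=np.linspace(0,1.55,n+1); P=np.array([g(a) for a in A]); print(np.round(np.diff(P,axis=0)/10,2).tolist())
E
```

```text
clock: 6.6
eef_pos: [0.5453, -0.3124, 0.0598]
eef_rot: [0.001, 0.819, 0.574, 0.001]
force: [0.8, -0.2, 0.2]
finger_gap: 0.0424
clock: 7.18
eef_pos: [0.5425, -0.3114, 0.058]
eef_rot: [-0.002, 0.819, 0.574, -0.001]
force: [-6.8, 1.0, 2.1]
finger_gap: 0.0151
[[0.15, 1.12], [0.26, 1.1], [0.36, 1.07], [0.46, 1.03], [0.56, 0.98], [0.65, 0.92], [0.74, 0.85], [0.82, 0.78], [0.89, 0.69], [0.95, 0.6], [1.01, 0.51], [1.05, 0.41], [1.09, 0.3], [1.11, 0.2], [1.12, 0.09], [1.13, -0.02]]
[[0.11, 0.9], [0.18, 0.88], [0.25, 0.87], [0.32, 0.85], [0.38, 0.82], [0.44, 0.79], [0.5, 0.75], [0.56, 0.71], [0.61, 0.66], [0.66, 0.61], [0.71, 0.56], [0.75, 0.5], [0.78, 0.45], [0.82, 0.38], [0.84, 0.32], [0.87, 0.25], [0.88, 0.18], [0.89, 0.12], [0.9, 0.05], [0.9, -0.02]]
```

```bash
python3 -m jog '[[[0.15,0,-1.12,0,0,0],[0.26,0,-1.1,0,0,0],[0.36,0,-1.07,0,0,0],[0.46,0,-1.03,0,0,0],[0.56,0,-0.98,0,0,0],[0.65,0,-0.92,0,0,0],[0.74,0,-0.85,0,0,0],[0.82,0,-0.78,0,0,0]]]'; python3 -m jog '[[[0.89,0,-0.69,0,0,0],[0.95,0,-0.6,0,0,0],[1.01,0,-0.51,0,0,0],[1.05,0,-0.41,0,0,0],[1.09,0,-0.3,0,0,0],[1.11,0,-0.2,0,0,0],[1.12,0,-0.09,0,0,0],[1.0,0,0,0,0,0]]]'
python3 - <<'E'
from h import *
snap('wrist','w4.png');print(tool());snap('scene','s4.png')
E
```

```text
clock: 7.85
eef_pos: [0.5563, -0.2726, 0.1361]
eef_rot: [-0.002, 0.819, 0.574, -0.001]
force: [-3.8, 4.0, -13.4]
finger_gap: 0.0151
clock: 8.52
eef_pos: [0.5834, -0.1969, 0.1649]
eef_rot: [-0.001, 0.819, 0.574, -0.003]
force: [-11.0, -2.5, -6.0]
finger_gap: 0.0149
(array([ 0.58391721, -0.19539896,  0.16482081]), array([[ 3.40420656e-01,  9.40255558e-01, -5.76742884e-03],
       [ 9.40269343e-01, -3.40430513e-01, -7.93283003e-04],
       [-2.70929751e-03, -5.15288660e-03, -9.99983054e-01]]))
```

View pics/w4.png

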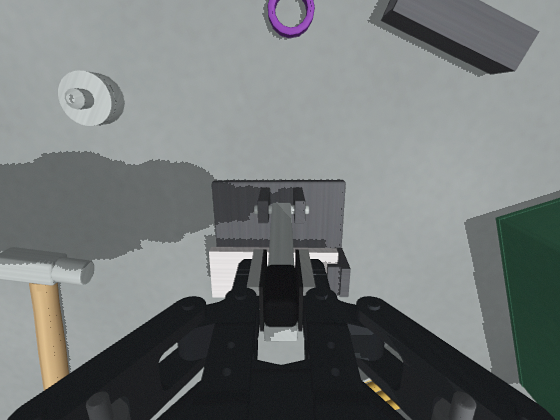

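View pics/s4.png

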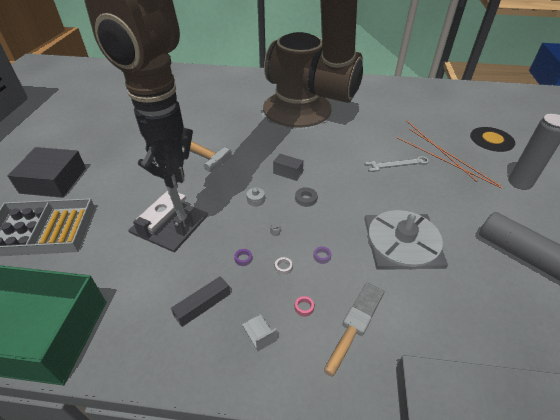

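```bash
python3 -m jog '[[[0,0,0,0,0,0],[0,0,0,0,0,0],[0,0,0,0,0,0],[0,0,-1.5,0,0,0],[0,0,-3,0,0,0],[0,0,-3.5,0,0,0],[0,0,-2,0,0,0],[-2.6,-1.7,0,0,0,-7]]]' 75; python3 -m jog '[[[-2.6,-1.7,0,0,0,-7],[-2.6,-1.7,0,0,0,-7],[0,0,0,0,0,-7],[0,0,0,0,0,-7],[0,0,0,0,0,-7],[0,0,0,0,0,-7],[0,0,0,0,0,-7],[0,0,0,0,0,-7]]]' ; python3 -m jog '[[[0,0,0,0,0,-7],[0,0,0,0,0,-7],[0,0,0,0,0,-7],[0,0,0,0,0,-6],[0,0,0,0,0,0],[0,0,0,0,0,0]]]'
python3 - <<'E'
from h import *
snap('wrist','w5.png');print(tool())
E
```

```text
clock: 9.28
eef_pos: [0.566, -0.2146, 0.2707]
eef_rot: [0.004, 0.781, 0.624, 0.004]
force: [-1.3, -1.3, -0.3]
finger_gap: 0.0641
clock: 9.95
eef_pos: [0.5199, -0.2617, 0.2662]
eef_rot: [0.001, 0.396, 0.918, 0.0]
force: [0.1, 0.6, -0.2]
finger_gap: 0.0637
clock: 10.45
eef_pos: [0.5197, -0.2616, 0.2657]
eef_rot: [0.001, 0.175, 0.985, -0.0]
force: [-0.5, -0.1, -0.7]
finger_gap: 0.0642
(array([ 0.51962503, -0.26150309,  0.26555223]), array([[-9.39059379e-01,  3.43751774e-01,  1.48319026e-03],
       [ 3.43751343e-01,  9.39060551e-01, -5.44306316e-04],
       [-1.57991173e-03, -1.28730594e-06, -9.99998752e-01]]))
```

View pics/w5.png

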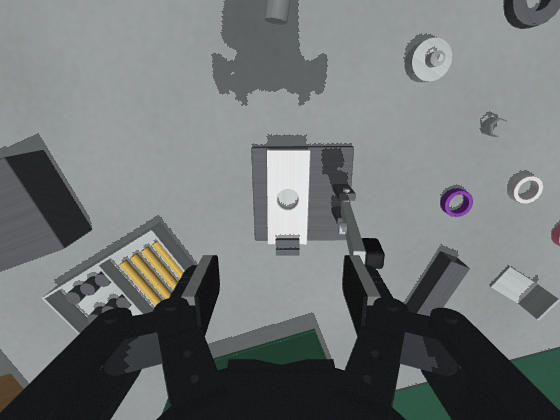

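Run:
```python
from h import *
k=K('wrist')
print(px2w('wrist',288,199,.04,k))
im=cv2.imread('pics/w5.png')
for nm,(u,v) in dict(fl=(267,150),fr=(310,150),br=(308,240),bl=(267,240)).items(): print(nm,px2w('wrist',u,v,.04,k).round(4))
c,s=np.cos(-.3463),np.sin(-.3463)
t=np.array([.5498-.042*c,-.2647-.042*s,.036]);p,Rm=tool();print(t,Rm.T@(t-p))
```

```text
[ 0.54914886 -0.26277685  0.04      ]
fl [ 0.4845 -0.2656  0.04  ]
fr [ 0.5017 -0.2187  0.04  ]
br [ 0.61   -0.2573  0.04  ]
bl [ 0.5919 -0.3067  0.04  ]
[ 0.51029333 -0.25044437  0.036     ] [0.01292714 0.00717732 0.22953208]
```

```bash
python3 -m jog '[[[1.29,0.78,0,0,0,0],[0,0,4,0,0,0],[0,0,4,0,0,0],[0,0,4,0,0,0],[0,0,4,0,0,0],[0,0,4,0,0,0],[0,0,2.9,0,0,0],[0,0,0,0,0,0]]]' 75
python3 - <<'E'
from h import *
snap('wrist','w6.png');print(tool())
E
```

```text
clock: 11.17
eef_pos: [0.506, -0.2477, 0.0297]
eef_rot: [-0.005, 0.174, 0.985, 0.001]
force: [-1.8, -0.0, -0.6]
finger_gap: 0.0639
(array([ 0.50767407, -0.24858952,  0.0332069 ]), array([[-9.39490663e-01,  3.42530182e-01, -5.51080606e-03],
       [ 3.42519799e-01,  9.39506561e-01,  2.75842477e-03],
       [ 6.12228219e-03,  7.03954128e-04, -9.99981011e-01]]))
```

View pics/w6.png

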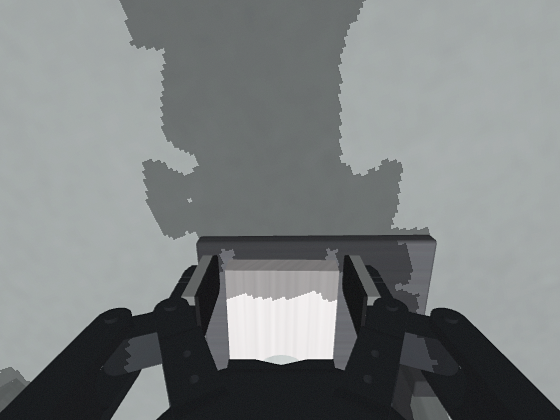

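```bash
python3 -m jog '[[[0,0,0,0,0,0],[0,0,0,0,0,0],[0,0,0,0,0,0],[0,0,0,0,0,0],[0,0,0,0,0,0],[0,0,0,0,0,0]]]' 0; python3 -m jog '[[[0.5,0,0,0,0,0],[0.7,0,0,0,0,0],[0.7,0,0,0,0,0],[0.7,0,0,0,0,0],[0.7,0,0,0,0,0],[0.5,0,0,0,0,0],[0,0,0,0,0,0],[0,0,0,0,0,0]]]'
python3 - <<'E'
from h import *
snap('wrist','w7.png');print(tool())
E
```

```text
clock: 11.72
eef_pos: [0.5113, -0.2504, 0.0381]
eef_rot: [0.002, 0.173, 0.985, -0.001]
force: [-1.1, -0.0, 7.2]
finger_gap: 0.0486
clock: 12.38
eef_pos: [0.4746, -0.237, 0.0374]
eef_rot: [0.001, 0.173, 0.985, -0.0]
force: [-0.1, -0.5, 8.0]
finger_gap: 0.049
(array([ 0.47464471, -0.23703261,  0.03741426]), array([[-9.40059806e-01,  3.40999674e-01,  2.60436073e-03],
       [ 3.40997272e-01,  9.40063344e-01, -1.33030011e-03],
       [-2.90189596e-03, -3.62481760e-04, -9.99995724e-01]]))
```

View pics/w7.png

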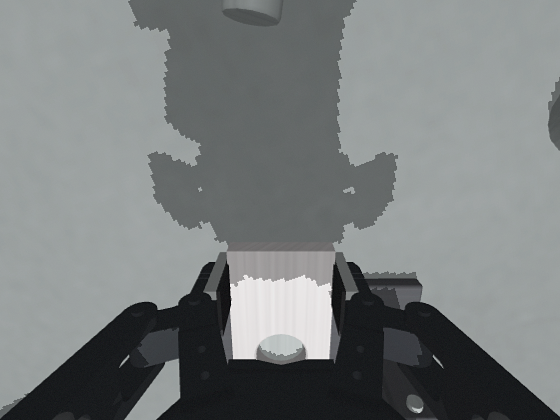

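```bash
python3 - <<'E'
import cv2
im=cv2.imread('pics/w1.png')[40:230,350:530]; cv2.imwrite('pics/w1z.png',cv2.resize(im,None,fx=3,fy=3,interpolation=cv2.INTER_CUBIC))
from h import *
k=K('wrist');print(px2w('wrist',282,361-0,.0415,k));p,Rm=tool()
for u,v in [(280,243),(282,334),(224,250),(335,250)]: print(Rm.T@(px2w('wrist',u,v,.0415,k)-p))
E
python3 -m jog '[[[0,0,-1,0,0,0],[0,0,-2,0,0,0],[0,0,-3,0,0,0],[0,0,-4,0,0,0],[0,0,-4,0,0,0],[0,0,-2,0,0,0],[0,0,0,0,0,0]]]'
python3 - <<'E'
from h import *
snap('wrist','w8.png');print(tool())
E
```

```text
[ 0.51554748 -0.25114833  0.0415    ]
[ 0.02415626 -0.00028634 -0.00415575]
[-0.02599575  0.0006584  -0.00401056]
[ 0.02068521 -0.02546846 -0.00413655]
[ 0.02068092  0.02443211 -0.00415463]
clock: 13.02
eef_pos: [0.4751, -0.2373, 0.2012]
eef_rot: [0.003, 0.173, 0.985, -0.001]
force: [0.2, 0.6, -1.0]
finger_gap: 0.0484
(array([ 0.47440726, -0.2369155 ,  0.1982761 ]), array([[-9.40064654e-01,  3.40983631e-01,  2.93420894e-03],
       [ 3.40980247e-01,  9.40069098e-01, -1.60050588e-03],
       [-3.30410546e-03, -5.04071714e-04, -9.99994414e-01]]))
```

View pics/w1z.png

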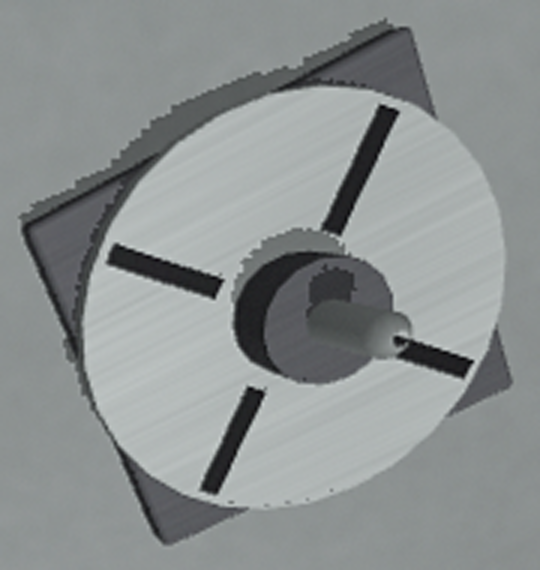

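View pics/w8.png

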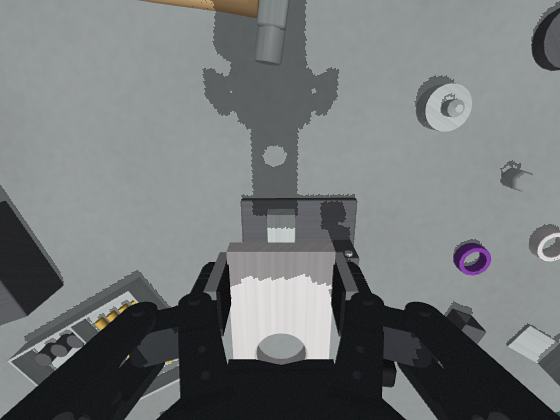

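Run:
```python
from h import *
f=300.572;T=np.array([[0.3421, 0.8913, 0.2977, 0.4424], [0.9397, -0.3243, -0.1088, 0.1284], [-0.0004, 0.3169, -0.9484, 0.3738], [0.0, 0.0, 0.0, 1.0]])
k=(f,280.615,204.38,T)
for u,v,z in [(481.5,151,.09),(459.7,146,.05),(448.3,138.7,.025)]: print(px2w('',u,v,z,k))
```

```text
[0.54633832 0.29129997 0.09      ]
[0.54766686 0.29317847 0.05      ]
[0.54307443 0.29504701 0.025     ]
```

```bash
python3 -m jog '[[[0,0,-3.5,0,0,0],[0,0,-3.5,0,0,0],[0,1,0,0,0,0],[0,2.5,0,0,0,0],[0.1,4.0,0,0,0,0],[0.1,4.0,0,0,0,0],[0.1,4.0,0,0,0,0],[0.1,4.0,0,0,0,0]]]'; python3 -m jog '[[[0.1,4,0,0,0,0],[0.1,4,0,0,0,0],[0.1,4,0,0,0,0],[0.1,4,0,0,0,0],[0.1,4,0,0,0,0],[0.1,4,0,0,0,0],[0.1,4,0,0,0,0],[0.1,4,0,0,0,0]]]'; python3 -m jog '[[[0,0.5,1,0,0,0],[0,0,2,0,0,0],[0,0,2,0,0,0],[0,0,0,0,0,0],[0,0,0,0,0,0],[0,0,0,0,0,0]]]'
python3 - <<'E'
from h import *
print(tool());print(K('wrist'));snap('wrist','w9.png')
for d in finder.recognise('spindle_tip','wrist'): print(d)
E
```

```text
clock: 13.73
eef_pos: [0.5358, -0.0501, 0.2635]
eef_rot: [-0.002, 0.173, 0.985, -0.0]
force: [1.7, -0.5, -1.7]
finger_gap: 0.0484
clock: 14.4
eef_pos: [0.6376, 0.2534, 0.2631]
eef_rot: [-0.002, 0.173, 0.985, -0.001]
force: [1.6, -0.4, -0.3]
finger_gap: 0.0488
clock: 14.9
eef_pos: [0.6397, 0.2559, 0.2157]
eef_rot: [-0.0, 0.173, 0.985, -0.0]
force: [0.4, -0.4, -1.0]
finger_gap: 0.049
(array([0.63966998, 0.25589233, 0.21574772]), array([[-9.40016836e-01,  3.41126300e-01, -1.09369827e-03],
       [ 3.41126945e-01,  9.40017123e-01, -4.65216744e-04],
       [ 8.69397433e-04, -8.10401521e-04, -9.99999294e-01]]))
(np.float64(300.57213701772), 280.6152892114083, 204.38057062012805, array([[ 0.34151814,  0.89150905,  0.29761885,  0.56177086],
       [ 0.93987459, -0.3235884 , -0.10920758,  0.28432277],
       [-0.00105354,  0.31702077, -0.94841801,  0.34156265],
       [ 0.        ,  0.        ,  0.        ,  1.        ]]))
{'box': [282.4, 93.7, 196.5, 186.0], 'p': 0.77}
{'box': [114.7, 250.9, 34.9, 35.9], 'p': 0.23}
```

View pics/w9.png

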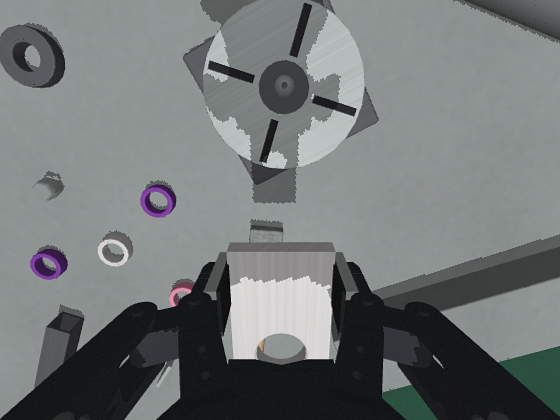

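Run:
```python
from h import *
k=K('wrist');p,Rm=tool()
im=cv2.imread('pics/w9.png');cv2.imwrite('pics/w9z.png',cv2.resize(im[0:180,190:380],None,fx=3,fy=3,interpolation=cv2.INTER_CUBIC))
for u,v,z in [(284,86,.09),(284,87,.05),(284,82,.025)]:
    s=px2w('wrist',u,v,z,k);print(s,Rm.T@(s-p))
```

```text
[0.55113338 0.29142702 0.09      ] [0.09610465 0.00262319 0.12702552]
[0.55018635 0.29225783 0.05      ] [0.09732703 0.00303543 0.16702456]
[0.5448594  0.29447926 0.025     ] [0.10312271 0.00327696 0.19201782]
```

View pics/w9z.png

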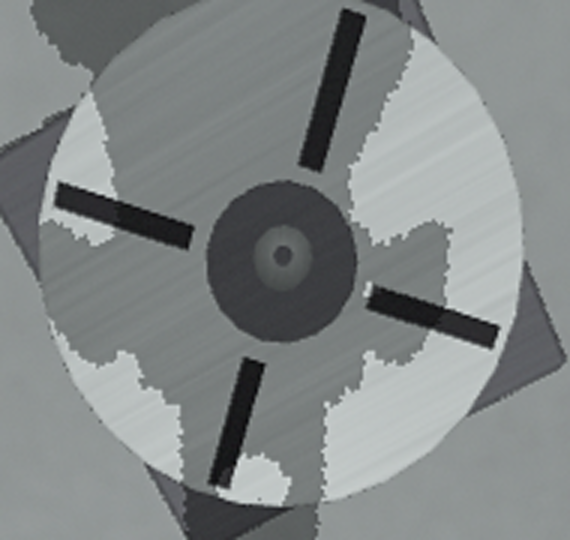

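```bash
python3 -m jog '[[[3.42,0.22,0,0,0,0],[3.42,0,0,0,0,0],[3.42,0,0,0,0,0],[3.41,0,0,0,0,0],[0,0,3.5,0,0,0],[0,0,3.5,0,0,0],[0,0,2.5,0,0,0],[0,0,1.5,0,0,0]]]'; python3 -m jog '[[[0,0,0,0,0,0],[0,0,0,0,0,0],[0,0,0,0,0,0]]]'
python3 - <<'E'
from h import *
print(tool());snap('wrist','w10.png');snap('top','t10.png');im=cv2.imread('pics/t10.png');cv2.imwrite('pics/t10z.png',cv2.resize(im[180:300,110:260],None,fx=4,fy=4,interpolation=cv2.INTER_CUBIC))
E
```

```text
clock: 15.67
eef_pos: [0.5114, 0.3045, 0.1042]
eef_rot: [-0.0, 0.173, 0.985, -0.0]
force: [-0.3, -0.5, -1.0]
finger_gap: 0.0482
clock: 15.92
eef_pos: [0.5134, 0.3054, 0.108]
eef_rot: [0.001, 0.173, 0.985, 0.001]
force: [-0.4, 0.1, -1.0]
finger_gap: 0.0483
(array([0.51342468, 0.30537023, 0.10799033]), array([[-0.94000195,  0.34115878,  0.00264799],
       [ 0.34116349,  0.94000264,  0.00158173],
       [-0.0019495 ,  0.00239023, -0.99999524]]))
```

View pics/w10.png

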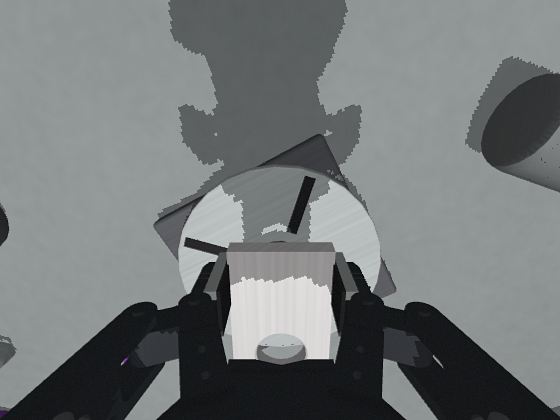

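View pics/t10z.png

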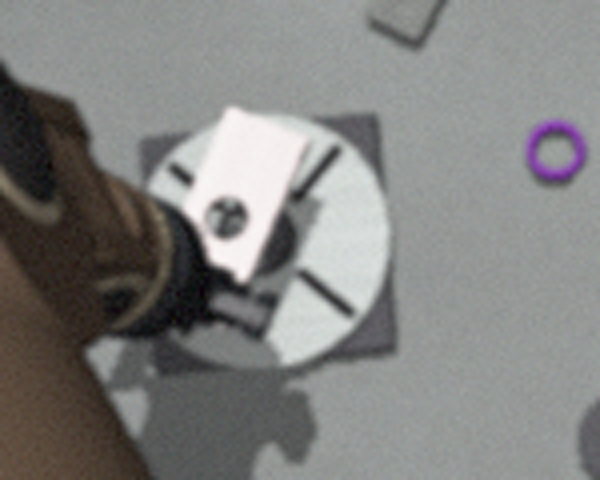

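Run:
```python
from h import *
im=cv2.imread('pics/t10.png');a=cv2.resize(im[215:255,150:190],None,fx=10,fy=10,interpolation=cv2.INTER_CUBIC)
im=cv2.imread('pics/w10.png');b=cv2.resize(im[320:370,255:305],None,fx=8,fy=8,interpolation=cv2.INTER_CUBIC)
cv2.imwrite('pics/z10.png',np.hstack([a,b]))
k=K('top');print([w2px('top',[.5508,.2917,z],k) for z in (.05,.09,.1)])
p,Rm=tool(); print(p-Rm[:,0]*.0403, w2px('top',p-Rm[:,0]*.0403+[0,0,.0026],k))
```

```text
[array([171.68013864, 238.21697839]), array([167.51903371, 236.27633188]), array([166.43172746, 235.76923651])]
[0.55143898 0.29171574 0.10813264] [165.25537345 234.93796086]
```

View pics/z10.png

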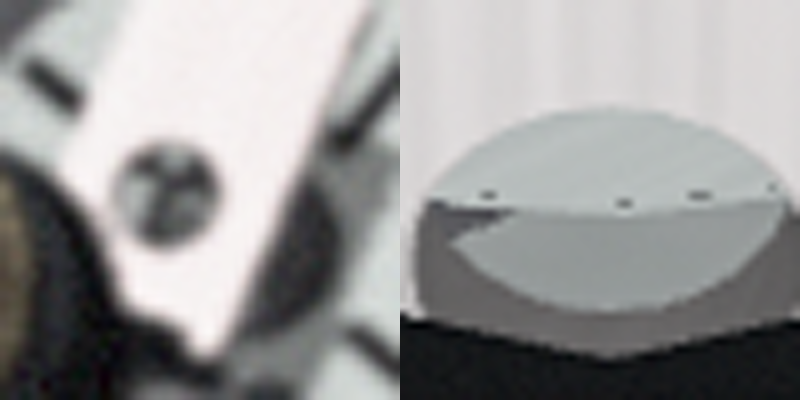

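```bash
python3 -m jog '[[[0,0,0.6,0,0,0],[0,0,0.7,0,0,0],[0,0,0.7,0,0,0],[0,0,0.5,0,0,0],[0,0,0,0,0,0],[0,0,0,0,0,0]]]'; python3 -m jog '[[[0,0,0.6,0,0,0],[0,0,0.6,0,0,0],[0,0,0.6,0,0,0],[0,0,0.4,0,0,0],[0,0,0,0,0,0],[0,0,0,0,0,0]]]'
python3 - <<'E'
from h import *
print(tool(),robot.get_obs()['force']);snap('wrist','w11.png');snap('top','t11.png')
im=cv2.imread('pics/t11.png');a=cv2.resize(im[215:255,150:190],None,fx=10,fy=10,interpolation=cv2.INTER_CUBIC)
im=cv2.imread('pics/w11.png');b=cv2.resize(im[320:370,255:305],None,fx=8,fy=8,interpolation=cv2.INTER_CUBIC)
cv2.imwrite('pics/z11.png',np.hstack([a,b]))
E
```

```text
clock: 16.52
eef_pos: [0.5119, 0.3047, 0.08]
eef_rot: [-0.001, 0.173, 0.985, -0.0]
force: [-0.0, 0.1, -1.5]
finger_gap: 0.0487
clock: 17.02
eef_pos: [0.5122, 0.3049, 0.0585]
eef_rot: [-0.0, 0.173, 0.985, -0.0]
force: [0.2, 0.0, -1.9]
finger_gap: 0.0485
(array([0.51220098, 0.30486666, 0.05854186]), array([[-9.40117128e-01,  3.40851489e-01, -2.21011846e-04],
       [ 3.40851527e-01,  9.40117125e-01, -1.65182156e-04],
       [ 1.51474438e-04, -2.30622800e-04, -9.99999962e-01]])) [ 0.20873459  0.00739336 -1.90724931]
```

View pics/z11.png

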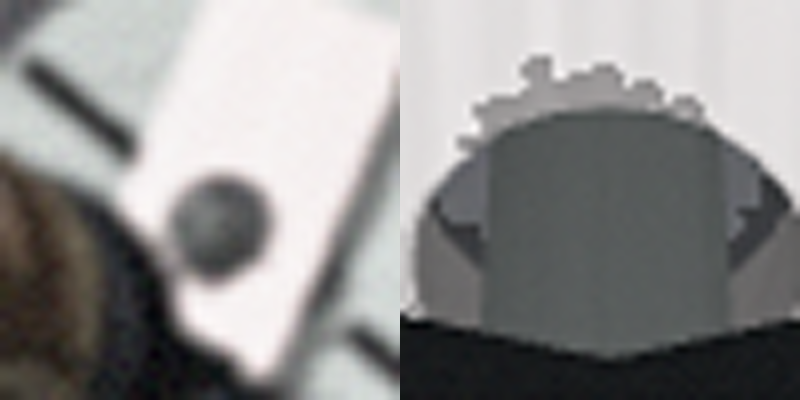

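```bash
python3 -m jog '[[[0,0,0.1,0,0,0],[0,0,0.1,0,0,0],[0,0,0,0,0,0],[0,0,0,0,0,0]]]'; python3 -m jog '[[[0,0,0,0,0,0],[0,0,0,0,0,0],[0,0,0,0,0,0],[0,0,0,0,0,0],[0,0,-2,0,0,0],[0,0,-4,0,0,0],[0,0,-4,0,0,0],[0,0,-4,0,0,0]]]' 75
python3 - <<'E'
from h import *
print(tool(),robot.get_obs()['force']);snap('wrist','w12.png');print(K('wrist'))
E
```

```text
clock: 17.45
eef_pos: [0.5124, 0.305, 0.0579]
eef_rot: [0.0, 0.173, 0.985, 0.0]
force: [-3.3, -0.5, 6.7]
finger_gap: 0.0485
clock: 18.12
eef_pos: [0.5118, 0.3046, 0.1978]
eef_rot: [-0.001, 0.173, 0.985, -0.0]
force: [1.5, 0.7, 0.9]
finger_gap: 0.0644
(array([0.51183889, 0.30460542, 0.1978371 ]), array([[-9.40111434e-01,  3.40865250e-01, -1.17207888e-03],
       [ 3.40866221e-01,  9.40111507e-01, -7.57879250e-04],
       [ 8.43550145e-04, -1.11201305e-03, -9.99999026e-01]])) [1.46499264 0.65845282 0.8549645 ]
(np.float64(300.57213701772), 280.6152892114083, 204.38057062012805, array([[ 0.3412115 ,  0.8882638 ,  0.30750957,  0.43513061],
       [ 0.93995188, -0.32523396, -0.1035052 ,  0.33378625],
       [ 0.00807264,  0.32436137, -0.9458988 ,  0.33237687],
       [ 0.        ,  0.        ,  0.        ,  1.        ]]))
```

View pics/w12.png

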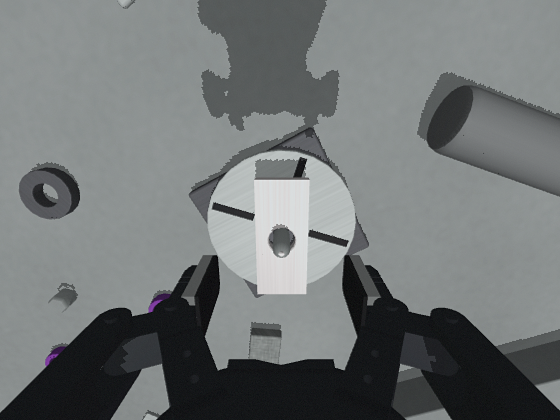

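Run:
```python
from h import *
T=np.array([[ 0.3412115 ,  0.8882638 ,  0.30750957,  0.43513061],
       [ 0.93995188, -0.32523396, -0.1035052 ,  0.33378625],
       [ 0.00807264,  0.32436137, -0.9458988 ,  0.33237687],[0,0,0,1]])
k=(300.572,280.615,204.38,T)
# camera_info may be slightly later than snap
print(px2w('',46,195,.016,k), px2w('',282,238,.06,k))
p,Rm=tool();k=K('wrist')
t=np.array([.437,.064,.2]);print(p,Rm.T@(t-p))
```

```text
[0.43955338 0.06188336 0.016     ] [0.55743843 0.29319461 0.06      ]
[0.51434095 0.30613798 0.20713037] [-0.00978199 -0.25405059  0.00508678]
```

```bash
python3 -m jog '[[[-0.15,-3.65,0,0,0,0],[-0.15,-3.65,0,0,0,0],[-0.15,-3.65,0,0,0,0],[-0.15,-3.65,0,0,0,0],[-0.15,-3.65,0,0,0,0],[-0.15,-3.65,0,0,0,0],[-0.15,-3.65,0,0,0,0],[0,0,2,0,0,0]]]' 100; python3 -m jog '[[[0,0,4,0,0,0],[0,0,2,0,0,0],[0,0,0,0,0,0],[0,0,0,0,0,0],[0,0,0,0,0,0],[0,0,0,0,0,0]]]'
python3 - <<'E'
from h import *
print(tool());k=K('wrist');snap('wrist','w13.png')
for d in finder.recognise('spacer','wrist'): print(d,px2w('wrist',*d['box'][:2],.012,k))
E
```

```text
clock: 18.83
eef_pos: [0.435, 0.0571, 0.1799]
eef_rot: [0.003, 0.175, 0.984, -0.0]
force: [0.9, 0.4, -0.3]
finger_gap: 0.0852
clock: 19.33
eef_pos: [0.4364, 0.0615, 0.1186]
eef_rot: [0.001, 0.173, 0.985, 0.0]
force: [-0.1, 0.3, 0.3]
finger_gap: 0.0856
(array([0.43636242, 0.06150894, 0.11857611]), array([[-9.40238553e-01,  3.40504794e-01,  2.81927447e-03],
       [ 3.40507118e-01,  9.40241864e-01,  3.75194098e-04],
       [-2.52304449e-03,  1.31275498e-03, -9.99995955e-01]]))
{'box': [282.8, 207.9, 70.6, 67.2], 'p': 0.78} [0.43525237 0.06391282 0.012     ]
{'box': [512.9, 250.2, 93.1, 178.1], 'p': 0.35} [0.5390741  0.23692058 0.012     ]
```

View pics/w13.png

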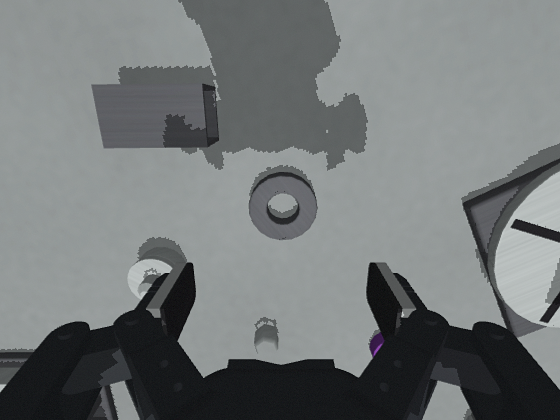

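Run:
```python
from h import *
im=cv2.imread('pics/w13.png');cv2.imwrite('pics/w13z.png',cv2.resize(im[160:250,240:330],None,fx=6,fy=6,interpolation=cv2.INTER_CUBIC))
p,Rm=tool();k=K('wrist')
for u,v in [(283,208),(283,206)]:
    s=px2w('wrist',u,v,.016,k);print(s,Rm.T@(s-p))
```

```text
[0.43375994 0.06449061 0.016     ] [0.00350448 0.0018945  0.10225019]
[0.43216101 0.06506569 0.016     ] [0.00520368 0.00189089 0.10224639]
```

View pics/w13z.png

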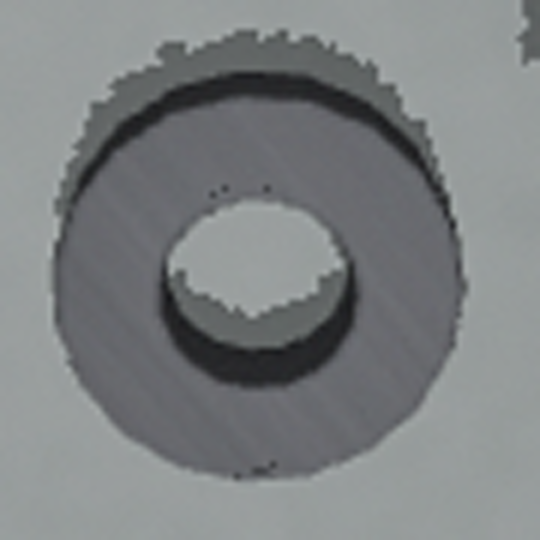

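```bash
python3 -m jog '[[[0.35,0.2,3,0,0,0],[0,0,3.5,0,0,0],[0,0,2.2,0,0,0],[0,0,1,0,0,0],[0,0,0.4,0,0,0],[0,0,0,0,0,0],[0,0,0,0,0,0]]]' 100;  python3 -m jog '[[[0,0,0,0,0,0],[0,0,0,0,0,0],[0,0,0,0,0,0],[0,0,0,0,0,0],[0,0,0,0,0,0],[0,0,0,0,0,0],[0,0,0,0,0,0]]]' 0
python3 - <<'E'
from h import *
print(tool());k=K('wrist');snap('wrist','w14.png')
E
```

```text
clock: 20.02
eef_pos: [0.4336, 0.0644, 0.0171]
eef_rot: [0.001, 0.173, 0.985, 0.0]
force: [0.4, 0.5, 0.5]
finger_gap: 0.0853
clock: 20.6
eef_pos: [0.4335, 0.0644, 0.0175]
eef_rot: [0.001, 0.173, 0.985, 0.0]
force: [-2.5, 0.4, 8.6]
finger_gap: 0.0529
(array([0.43345786, 0.06440473, 0.01745522]), array([[-9.40169847e-01,  3.40697271e-01,  2.45514736e-03],
       [ 3.40699258e-01,  9.40172235e-01,  4.29649137e-04],
       [-2.16188109e-03,  1.24041005e-03, -9.99996894e-01]]))
```

View pics/w14.png

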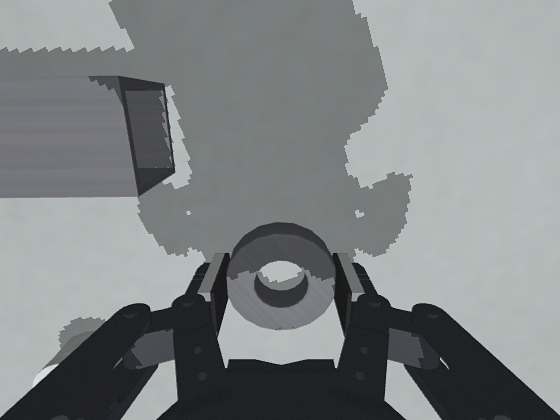

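Run:
```python
from h import *
p,Rm=tool();k=K('wrist')
for u,v in [(281,282),(281,235),(281,329),(228,282),(335,282)]:
    s=px2w('wrist',u,v,.016,k);print(s,Rm.T@(s-p))
```

```text
[0.43319832 0.06469006 0.016     ] [0.00035905 0.00017033 0.00146932]
[0.40958636 0.07324638 0.016     ] [0.02547344 0.00016959 0.00141375]
[0.45971046 0.05508279 0.016     ] [-0.02784004  0.00017116  0.00153172]
[0.42434739 0.04034609 0.016     ] [ 0.00038581 -0.02573268  0.00143692]
[0.44221998 0.0895036  0.016     ] [0.00033178 0.02657299 0.00150236]
```

```bash
python3 -m jog '[[[0,0,-1,0,0,0],[0,0,-3,0,0,0],[0,0,-4,0,0,0],[0,0,-4,0,0,0],[0,0,-3,0,0,0],[-0.46,3.6,0,0,0,0],[-0.46,3.6,0,0,0,0],[-0.46,3.6,0,0,0,0]]]' ;  python3 -m jog '[[[-0.46,3.6,0,0,0,0],[-0.46,3.6,0,0,0,0],[-0.46,3.6,0,0,0,0],[-0.46,3.6,0,0,0,0],[0,0.1,2,0,0,0],[0,0,2,0,0,0],[0,0,0.5,0,0,0],[0,0,0,0,0,0]]]'; python3 -m jog '[[[0,0,0,0,0,0],[0,0,0,0,0,0],[0,0,0,0,0,0]]]'
python3 - <<'E'
from h import *
p,Rm=tool();print(p,Rm[:,2]);k=K('wrist');snap('wrist','w15.png');snap('top','t15.png')
im=cv2.imread('pics/t15.png');a=cv2.resize(im[215:255,150:190],None,fx=10,fy=10,interpolation=cv2.INTER_CUBIC)
im=cv2.imread('pics/w15.png');b=cv2.resize(im[220:350,215:345],(400,400),interpolation=cv2.INTER_CUBIC)
cv2.imwrite('pics/z15.png',np.hstack([a,b]))
t=np.array([.5503,.2914,.0775]);print(Rm.T@(t-p))
E
```

```text
clock: 21.32
eef_pos: [0.483, 0.1619, 0.1676]
eef_rot: [0.001, 0.174, 0.985, 0.001]
force: [0.1, -1.4, -2.5]
finger_gap: 0.0526
clock: 21.98
eef_pos: [0.5475, 0.2904, 0.1189]
eef_rot: [-0.002, 0.173, 0.985, -0.001]
force: [-0.7, -0.3, -2.7]
finger_gap: 0.0532
clock: 22.23
eef_pos: [0.5496, 0.291, 0.1225]
eef_rot: [0.001, 0.173, 0.985, 0.001]
force: [0.7, -1.1, -1.9]
finger_gap: 0.053
[0.54959388 0.29103067 0.12254327] [ 0.00212802  0.00112758 -0.9999971 ]
[-0.00046485  0.00050775  0.04504506]
```

View pics/z15.png

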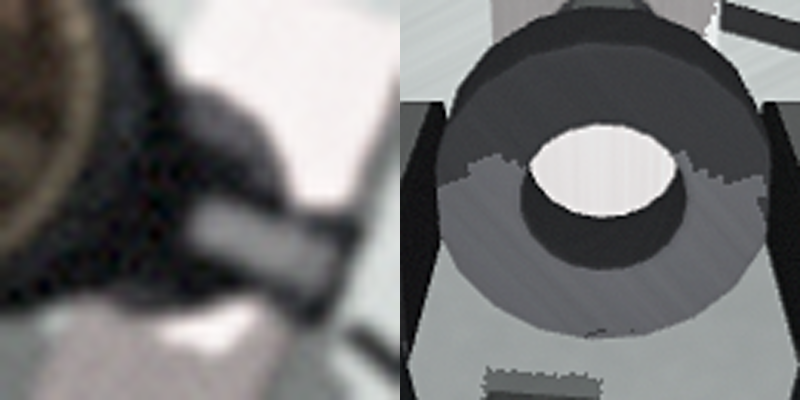

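View pics/w15.png

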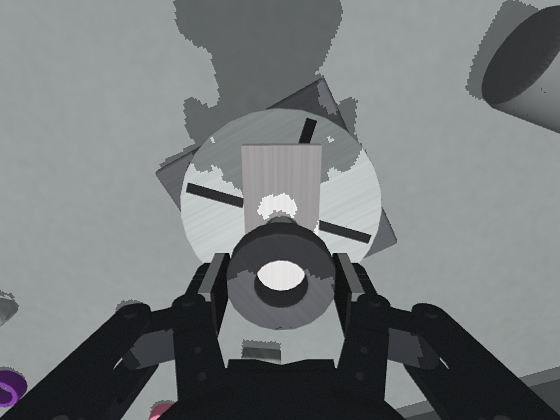

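```bash
python3 -m jog '[[[-0.04,0.04,0.6,0,0,0],[0,0,0.7,0,0,0],[0,0,0.7,0,0,0],[0,0,0.6,0,0,0],[0,0,0,0,0,0],[0,0,0,0,0,0]]]' ;  python3 -m jog '[[[0,0,0.6,0,0,0],[0,0,0.6,0,0,0],[0,0,0.5,0,0,0],[0,0,0,0,0,0],[0,0,0,0,0,0]]]'
python3 - <<'E'
from h import *
p,Rm=tool();print(p,Rm[:,2],robot.get_obs()['force']);k=K('wrist');snap('wrist','w16.png')
E
```

```text
clock: 22.83
eef_pos: [0.549, 0.2911, 0.0938]
eef_rot: [-0.001, 0.173, 0.985, -0.001]
force: [0.4, 0.0, -2.0]
finger_gap: 0.053
clock: 23.25
eef_pos: [0.5495, 0.2914, 0.0776]
eef_rot: [0.0, 0.173, 0.985, 0.0]
force: [-0.7, -0.2, -1.5]
finger_gap: 0.0528
[0.5494672  0.29135021 0.0776239 ] [ 1.56719548e-05  3.61454199e-05 -9.99999999e-01] [-0.68261703 -0.19428455 -1.52884038]
```

View pics/w16.png

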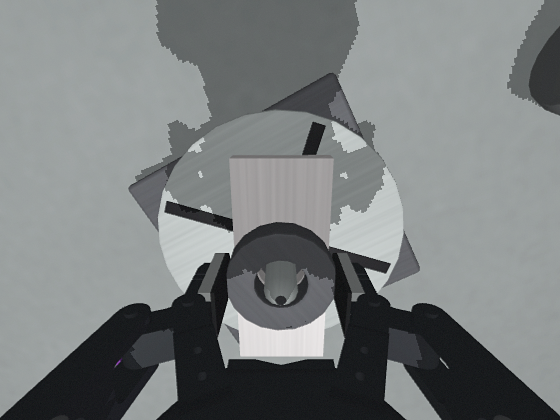

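Spindle through the bore; lower to contact, release.

```bash
python3 -m jog '[[[0,0,0.1,0,0,0],[0,0,0.1,0,0,0],[0,0,0,0,0,0],[0,0,0,0,0,0]]]' ;  python3 -m jog '[[[0,0,0,0,0,0],[0,0,0,0,0,0],[0,0,0,0,0,0],[0,0,0,0,0,0],[0,0,0,0,0,0],[0,0,-3,0,0,0],[0,0,-4,0,0,0],[0,0,-3,0,0,0]]]' 100; python3 -m jog '[[[0,0,0,0,0,0],[0,0,0,0,0,0],[0,0,0,0,0,0]]]'
python3 - <<'E'
from h import *
p,Rm=tool();print(p,Rm[:,2],robot.get_obs()['force']);k=K('wrist');snap('wrist','w17.png')
t=np.array([.459,-.06,.18]);print(Rm.T@(t-p))
E
```

```text
clock: 23.63
eef_pos: [0.5495, 0.2914, 0.0776]
eef_rot: [0.0, 0.173, 0.985, 0.0]
force: [-4.9, -3.3, 8.9]
finger_gap: 0.0532
clock: 24.3
eef_pos: [0.5494, 0.2913, 0.1775]
eef_rot: [-0.0, 0.173, 0.985, -0.0]
force: [-0.3, 1.1, 0.4]
finger_gap: 0.0853
clock: 24.55
eef_pos: [0.5494, 0.2913, 0.1752]
eef_rot: [-0.0, 0.173, 0.985, -0.0]
force: [-1.0, -0.6, 0.3]
finger_gap: 0.0855
[0.54943578 0.29128253 0.17524552] [-2.82930806e-04 -1.68060410e-04 -9.99999946e-01] [-0.95526806 -0.57536134  0.31749339]
[-0.03472627 -0.36107192 -0.00466985]
```

View pics/w17.png

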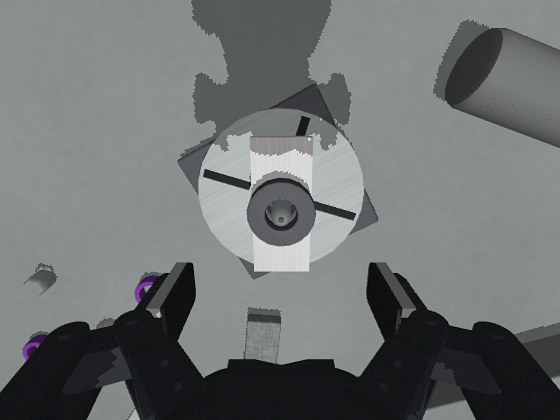

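```bash
python3 - <<'E'
from h import *
k=K('wrist');print(px2w('wrist',281,217.5,.09,k),px2w('wrist',281,212,.076,k))
E
python3 -m jog '[[[-0.39,-4,0,0,0,0],[-0.39,-4,0,0,0,0],[-0.39,-4,0,0,0,0],[-0.39,-4,0,0,0,0],[-0.39,-4,0,0,0,0],[-0.39,-4,0,0,0,0],[-0.39,-4,0,0,0,0],[-0.39,-4,0,0,0,0]]]' 100; python3 -m jog '[[[-0.39,-4,2,0,0,0],[0,0,3,0,0,0],[0,0,0,0,0,0],[0,0,0,0,0,0],[0,0,0,0,0,0],[0,0,0,0,0,0]]]'
python3 - <<'E'
from h import *
print(tool());k=K('wrist');snap('wrist','w18.png')
for d in finder.recognise('hub','wrist'): print(d,px2w('wrist',*d['box'][:2],.012,k))
im=cv2.imread('pics/w18.png');cv2.imwrite('pics/w18z.png',cv2.resize(im[150:270,220:340],None,fx=5,fy=5,interpolation=cv2.INTER_CUBIC))
E
```

```text
[0.54685824 0.29198314 0.09      ] [0.54750852 0.29173988 0.076     ]
clock: 25.27
eef_pos: [0.468, -0.0217, 0.1741]
eef_rot: [-0.001, 0.173, 0.985, -0.0]
force: [0.2, -0.3, 0.3]
finger_gap: 0.0853
clock: 25.77
eef_pos: [0.4614, -0.0554, 0.1283]
eef_rot: [0.001, 0.172, 0.985, 0.0]
force: [0.4, 0.3, 0.8]
finger_gap: 0.0856
(array([ 0.46141028, -0.05538942,  0.12826165]), array([[-9.40733399e-01,  3.39145128e-01,  1.11985046e-03],
       [ 3.39145327e-01,  9.40733994e-01, -1.29374778e-05],
       [-1.05786908e-03,  3.67621332e-04, -9.99999373e-01]]))
{'box': [273.5, 205.8, 57.6, 55.3], 'p': 0.93} [ 0.45887761 -0.06090787  0.012     ]
```

View pics/w18.png

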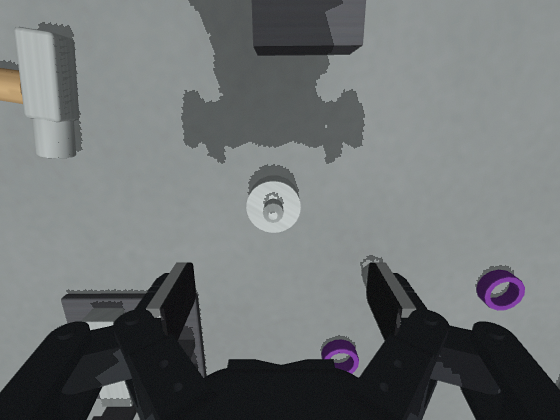

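View pics/w18z.png

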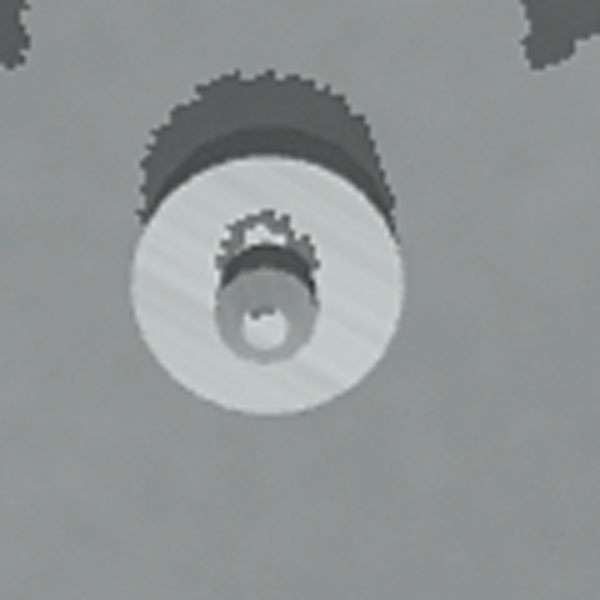

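Run:
```python
from h import *
k=K('wrist');p,Rm=tool()
for u,v,z in [(273.4,206.8,.024),(272.8,215.8,.042)]:
    s=px2w('wrist',u,v,z,k);print(s,Rm.T@(s-p))
```

```text
[ 0.45610821 -0.05964641  0.024     ] [ 0.00383765 -0.00588645  0.1043518 ]
[ 0.45698353 -0.06001886  0.042     ] [ 0.00285776 -0.00593219  0.0863534 ]
```

```bash
python3 -m jog '[[[0.34,-0.59,3,0,0,0],[0,0,3.5,0,0,0],[0,0,2.5,0,0,0],[0,0,1.2,0,0,0],[0,0,0.5,0,0,0],[0,0,0,0,0,0],[0,0,0,0,0,0]]]' 100;  python3 -m jog '[[[0,0,0,0,0,0],[0,0,0,0,0,0],[0,0,0,0,0,0],[0,0,0,0,0,0],[0,0,0,0,0,0],[0,0,0,0,0,0],[0,0,0,0,0,0],[0,0,0,0,0,0]]]' 0
python3 - <<'E'
from h import *
p,Rm=tool();print(p);k=K('wrist');snap('wrist','w19.png')
im=cv2.imread('pics/w19.png');cv2.imwrite('pics/w19z.png',cv2.resize(im[200:370,180:380],None,fx=4,fy=3.5,interpolation=cv2.INTER_CUBIC))
E
```

```text
clock: 26.45
eef_pos: [0.4562, -0.0604, 0.0212]
eef_rot: [0.001, 0.173, 0.985, 0.0]
force: [1.0, 0.2, -0.0]
finger_gap: 0.0855
clock: 27.12
eef_pos: [0.4561, -0.0606, 0.0215]
eef_rot: [0.001, 0.173, 0.985, 0.0]
force: [-1.7, 0.9, 6.9]
finger_gap: 0.0416
[ 0.45606492 -0.06060169  0.0214977 ]
```

View pics/w19.png

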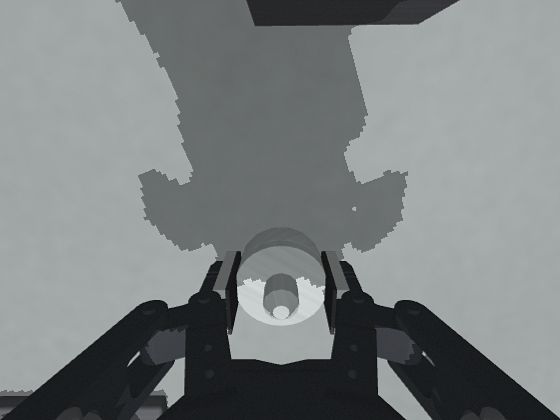

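```bash
python3 - <<'E'
from h import *
k=K('wrist');p,Rm=tool()
for u,v,z in [(281,284,.024),(281,311.5,.042)]:
    s=px2w('wrist',u,v,z,k);print(Rm.T@(s-p))
E
python3 -m jog '[[[0,0,-1,0,0,0],[0,0,-3,0,0,0],[0,0,-4,0,0,0],[0,0,-4,0,0,0],[0,0,-2.5,0,0,0],[0.35,4,0,0,0,0],[0.35,4,0,0,0,0],[0.35,4,0,0,0,0]]]' ;  python3 -m jog '[[[0.35,4,0,0,0,0],[0.35,4,0,0,0,0],[0.35,4,0,0,0,0],[0.35,4,0,0,0,0],[0.35,4,0,0,0,0],[0.35,4,0,0,0,0],[0,0.3,1,0,0,0],[0,0,1,0,0,0]]]'; python3 -m jog '[[[0,0,0,0,0,0],[0,0,0,0,0,0],[0,0,0,0,0,0],[0,0,0,0,0,0]]]'
python3 - <<'E'
from h import *
p,Rm=tool();print(p,Rm[:,2]);k=K('wrist');snap('wrist','w20.png')
t=np.array([.549,.2915,.0975]);print(Rm.T@(t-p))
E
```

```text
[ 0.00185789  0.00015635 -0.00249862]
[ 0.00035866  0.00013937 -0.02049595]
clock: 27.83
eef_pos: [0.4867, 0.0564, 0.1668]
eef_rot: [0.001, 0.174, 0.985, 0.0]
force: [0.7, 0.5, -2.5]
finger_gap: 0.0418
clock: 28.5
eef_pos: [0.5497, 0.2937, 0.1449]
eef_rot: [0.0, 0.171, 0.985, 0.0]
force: [-0.7, 0.1, -2.6]
finger_gap: 0.0421
clock: 28.83
eef_pos: [0.5496, 0.2901, 0.1461]
eef_rot: [0.0, 0.174, 0.985, 0.0]
force: [0.7, 0.7, -2.2]
finger_gap: 0.0416
[0.54957628 0.29010971 0.14610889] [ 7.40924721e-04  2.54078068e-04 -9.99999693e-01]
[0.00104718 0.00108492 0.0486088 ]
```

View pics/w20.png

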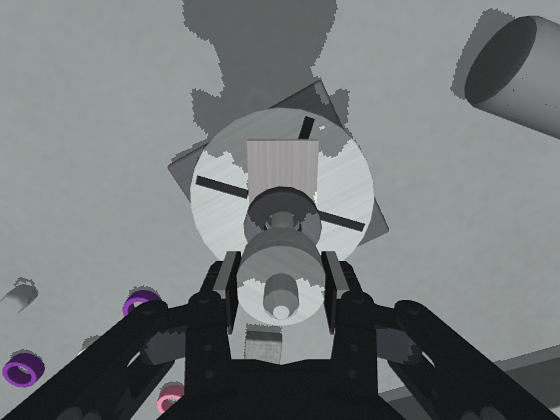

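```bash
python3 -m jog '[[[0,0.1,0.7,0,0,0],[0,0,0.8,0,0,0],[0,0,0.8,0,0,0],[0,0,0.5,0,0,0],[0,0,0.3,0,0,0],[0,0,0,0,0,0],[0,0,0,0,0,0]]]' ;  python3 -m jog '[[[0,0,0.4,0,0,0],[0,0,0.4,0,0,0],[0,0,0.3,0,0,0],[0,0,0.3,0,0,0],[0,0,0,0,0,0],[0,0,0,0,0,0]]]'
python3 - <<'E'
from h import *
p,Rm=tool();print(p,Rm[:,2],robot.get_obs()['force']);k=K('wrist');snap('wrist','w21.png')
E
```

```text
clock: 29.47
eef_pos: [0.5496, 0.2923, 0.1139]
eef_rot: [-0.0, 0.173, 0.985, -0.0]
force: [0.6, 0.4, -2.1]
finger_gap: 0.042
clock: 29.97
eef_pos: [0.5496, 0.2922, 0.1]
eef_rot: [-0.0, 0.173, 0.985, -0.0]
force: [-0.5, -0.5, -1.8]
finger_gap: 0.0417
[0.54959409 0.2921729  0.09996577] [-4.84544619e-04 -2.65473467e-04 -9.99999847e-01] [-0.45841342 -0.49557434 -1.81055774]
```

View pics/w21.png

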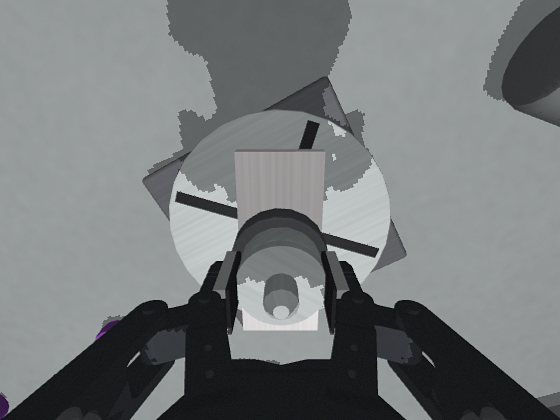

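Underside ≈ 78.5 mm, spindle already inside the bore. Lower to contact and release.

```bash
python3 -m jog '[[[0,0,0.15,0,0,0],[0,0,0.1,0,0,0],[0,0,0.1,0,0,0],[0,0,0,0,0,0],[0,0,0,0,0,0]]]'
python3 -m jog '[[[0,0,0,0,0,0],[0,0,0,0,0,0],[0,0,0,0,0,0],[0,0,0,0,0,0],[0,0,0,0,0,0],[0,0,0,0,0,0],[0,0,-3,0,0,0],[0,0,-4,0,0,0]]]' 100; python3 -m jog '[[[0,0,-2,0,0,0],[0,0,0,0,0,0],[0,0,0,0,0,0],[0,0,0,0,0,0]]]'
python3 - <<'E'
from h import *
p,Rm=tool();print(p,Rm[:,2],robot.get_obs()['force']);k=K('wrist');snap('wrist','w22.png');snap('scene','s22.png')
t=np.array([.6535,.033,.16]);print(Rm.T@(t-p))
im=cv2.imread('pics/s22.png');cv2.imwrite('pics/s22z.png',cv2.resize(im[180:290,340:480],None,fx=5,fy=5,interpolation=cv2.INTER_CUBIC))
E
```

```text
clock: 30.43
eef_pos: [0.5499, 0.2924, 0.0976]
eef_rot: [0.0, 0.173, 0.985, 0.0]
force: [-2.3, -1.3, 4.9]
finger_gap: 0.0419
clock: 31.1
eef_pos: [0.5477, 0.2912, 0.1634]
eef_rot: [-0.003, 0.173, 0.985, -0.002]
force: [1.3, 0.9, 0.2]
finger_gap: 0.085
clock: 31.43
eef_pos: [0.5495, 0.2922, 0.1859]
eef_rot: [-0.0, 0.173, 0.985, -0.0]
force: [0.6, -0.3, -1.1]
finger_gap: 0.0852
[0.54952697 0.29216351 0.18590702] [-7.67282902e-04 -4.19511678e-04 -9.99999618e-01] [ 0.63287529 -0.33506212 -1.11988981]
[-0.18610526 -0.20818129  0.02593596]
```

View pics/w22.png

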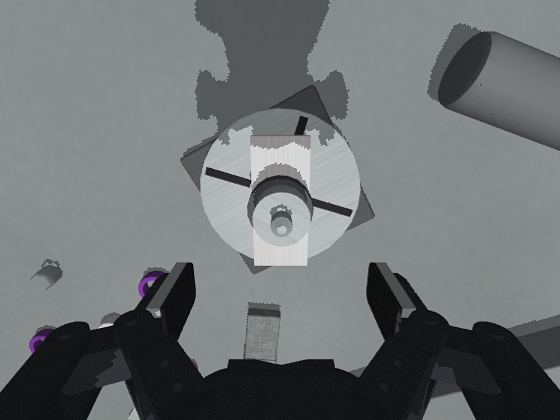

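View pics/s22z.png

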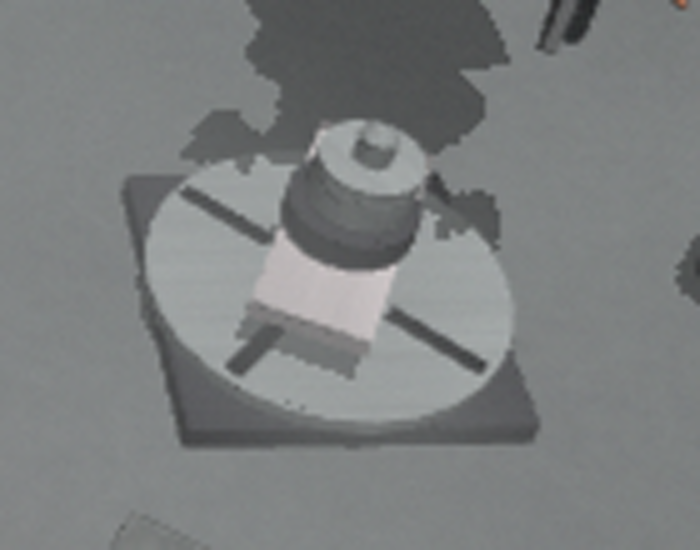

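```bash
python3 -m jog '[[[-2.65,-2.97,0,0,0,0],[-2.65,-2.97,0,0,0,0],[-2.65,-2.97,0,0,0,0],[-2.65,-2.97,0,0,0,0],[-2.65,-2.97,0,0,0,0],[-2.65,-2.97,0,0,0,0],[-2.65,-2.97,0,0,0,0],[0,0,3,0,0,0]]]' 65; python3 -m jog '[[[0,0,3,0,0,0],[0,0,0,0,0,0],[0,0,0,0,0,0],[0,0,0,0,0,0],[0,0,0,0,0,0]]]'
python3 - <<'E'
from h import *
print(tool());k=K('wrist');snap('wrist','w23.png')
for d in finder.recognise('centring_ring','wrist'): print(d,px2w('wrist',*d['box'][:2],.007,k))
im=cv2.imread('pics/w23.png');cv2.imwrite('pics/w23z.png',cv2.resize(im[150:270,220:340],None,fx=5,fy=5,interpolation=cv2.INTER_CUBIC))
E
```

```text
clock: 32.2
eef_pos: [0.6575, 0.0272, 0.1604]
eef_rot: [0.004, 0.176, 0.984, -0.0]
force: [0.4, 1.4, 0.6]
finger_gap: 0.0556
clock: 32.62
eef_pos: [0.6541, 0.0342, 0.1286]
eef_rot: [0.001, 0.173, 0.985, 0.0]
force: [0.3, 0.9, 0.4]
finger_gap: 0.0557
(array([0.65407205, 0.03422979, 0.12864034]), array([[-9.40428208e-01,  3.39983740e-01,  2.41723335e-03],
       [ 3.39984960e-01,  9.40430868e-01,  1.00853705e-04],
       [-2.23895224e-03,  9.16668653e-04, -9.99997073e-01]]))
{'box': [277.8, 202.7, 46.3, 45.6], 'p': 0.87} [0.6519943  0.03247737 0.007     ]
{'box': [357.2, 126.3, 48.9, 47.1], 'p': 0.79} [0.61322842 0.11412689 0.007     ]
{'box': [367.4, 269.1, 36.7, 37.1], 'p': 0.72} [0.74211086 0.08889056 0.007     ]
{'box': [182.6, 224.6, 46.2, 47.3], 'p': 0.64} [ 0.64244385 -0.05405747  0.007     ]
```

View pics/w23.png

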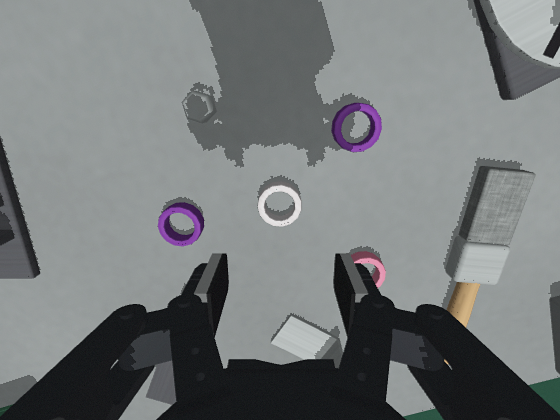

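View pics/w23z.png

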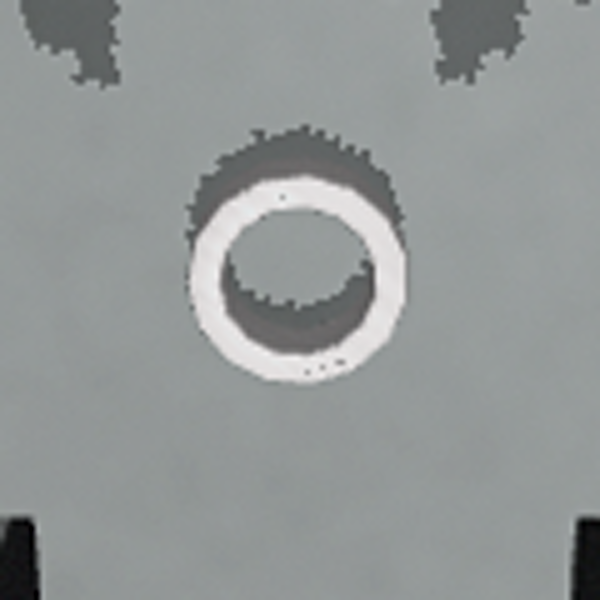

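Run:
```python
from h import *
k=K('wrist');p,Rm=tool()
s=px2w('wrist',279.6,206,.014,k);print(s,Rm.T@(s-p),p)
```

```text
[0.65329484 0.03374126 0.014     ] [ 0.00094699 -0.00089725  0.11474393] [0.65415096 0.03425021 0.12874703]
```

```bash
python3 -m jog '[[[0.1,-0.09,3,0,0,0],[0,0,3.5,0,0,0],[0,0,2.7,0,0,0],[0,0,1.3,0,0,0],[0,0,0.5,0,0,0],[0,0,0,0,0,0],[0,0,0,0,0,0]]]' 65;  python3 -m jog '[[[0,0,0,0,0,0],[0,0,0,0,0,0],[0,0,0,0,0,0],[0,0,0,0,0,0],[0,0,0,0,0,0],[0,0,0,0,0,0],[0,0,0,0,0,0]]]' 0
python3 - <<'E'
from h import *
p,Rm=tool();print(p);k=K('wrist');snap('wrist','w24.png')
im=cv2.imread('pics/w24.png');cv2.imwrite('pics/w24z.png',cv2.resize(im[210:360,190:370],None,fx=4,fy=4,interpolation=cv2.INTER_CUBIC))
E
```

```text
clock: 33.3
eef_pos: [0.653, 0.0334, 0.0183]
eef_rot: [0.001, 0.173, 0.985, 0.0]
force: [0.9, -0.7, 0.9]
finger_gap: 0.0557
clock: 33.88
eef_pos: [0.6536, 0.0333, 0.0192]
eef_rot: [0.002, 0.173, 0.985, 0.001]
force: [-0.2, 1.3, 6.0]
finger_gap: 0.0346
[0.65355448 0.03328006 0.01924422]
```

View pics/w24z.png

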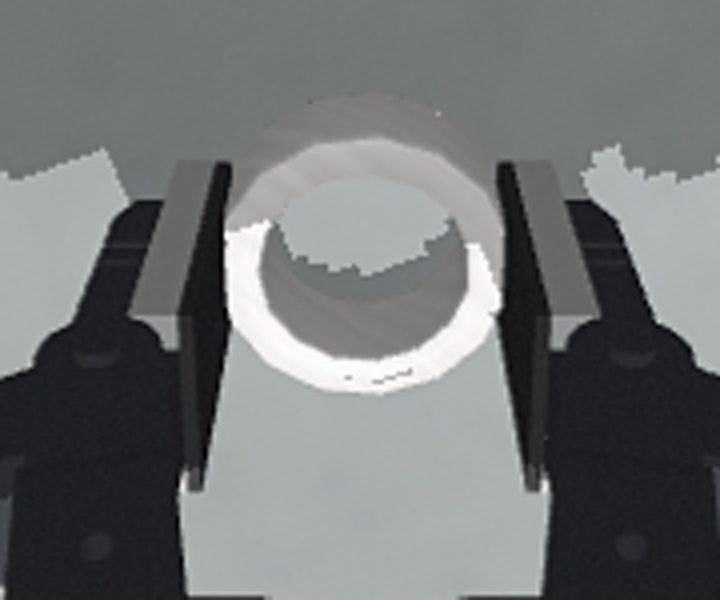

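```bash
python3 - <<'E'
from h import *
k=K('wrist');p,Rm=tool()
s=px2w('wrist',281,276.5,.014,k);print(Rm.T@(s-p))
E
python3 -m jog '[[[0,0,-1,0,0,0],[0,0,-3,0,0,0],[0,0,-4,0,0,0],[0,0,-4,0,0,0],[0,0,-4,0,0,0],[1.94,3.47,0,0,0,0],[1.94,3.47,0,0,0,0],[1.94,3.47,0,0,0,0]]]' ;  python3 -m jog '[[[1.94,3.47,0,0,0,0],[1.94,3.47,0,0,0,0],[1.94,3.47,0,0,0,0],[0,0,0,0,0,0],[0,0,0,0,0,0],[0,0,0,0,0,0],[0,0,0,0,0,0]]]'
python3 - <<'E'
from h import *
p,Rm=tool();print(p,Rm);k=K('wrist');snap('wrist','w25.png')
im=cv2.imread('pics/w25.png');cv2.imwrite('pics/w25z.png',cv2.resize(im[60:330,200:370],None,fx=3,fy=2.2,interpolation=cv2.INTER_CUBIC))
E
```

```text
[0.00105985 0.00016602 0.00528065]
clock: 34.6
eef_pos: [0.6332, 0.1514, 0.1794]
eef_rot: [0.002, 0.174, 0.985, 0.001]
force: [-0.4, -0.7, -1.6]
finger_gap: 0.0346
clock: 35.18
eef_pos: [0.6138, 0.2674, 0.1772]
eef_rot: [0.0, 0.174, 0.985, -0.0]
force: [0.5, -0.7, -1.1]
finger_gap: 0.0344
[0.61383483 0.26743296 0.17724952] [[-9.39714681e-01  3.41959302e-01  3.92255895e-04]
 [ 3.41959244e-01  9.39714761e-01 -2.09970193e-04]
 [-4.40409915e-04 -6.31765438e-05 -9.99999901e-01]]
```

View pics/w25.png

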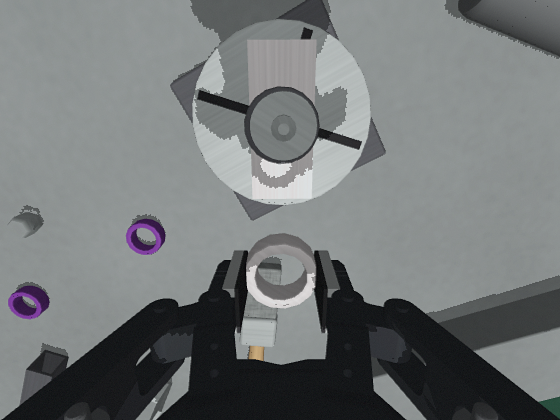

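Run:
```python
from h import *
k=K('wrist');p,Rm=tool()
im=cv2.imread('pics/w25.png');cv2.imwrite('pics/w25z.png',cv2.resize(im[75:175,230:330],None,fx=5,fy=5,interpolation=cv2.INTER_CUBIC))
for u,v,z in [(284,127,.118),(282,125,.1)]:
    s=px2w('wrist',u,v,z,k);print(s,Rm.T@(s-p))
```

```text
[0.54906958 0.29293682 0.118     ] [0.06980316 0.0020012  0.05916784]
[0.54870952 0.2918753  0.1       ] [0.0697847  0.00087993 0.07716781]
```

View pics/w25z.png

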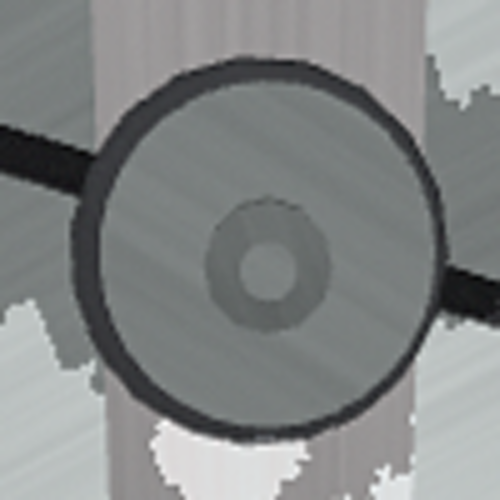

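```bash
python3 -m jog '[[[3.4,0.19,0,0,0,0],[3.4,0,0,0,0,0],[0,0,1,0,0,0],[0,0,1,0,0,0],[0,0,1,0,0,0],[0,0,0.5,0,0,0],[0,0,0,0,0,0],[0,0,0,0,0,0]]]'
python3 - <<'E'
from h import *
p,Rm=tool();print(p,Rm[:,2],robot.get_obs()['force']);k=K('wrist');snap('wrist','w26.png')
im=cv2.imread('pics/w26.png');cv2.imwrite('pics/w26z.png',cv2.resize(im[200:350,190:370],None,fx=4,fy=4,interpolation=cv2.INTER_CUBIC))
E
```

```text
clock: 35.9
eef_pos: [0.5507, 0.2927, 0.1409]
eef_rot: [-0.001, 0.174, 0.985, -0.0]
force: [-0.3, 0.5, -0.4]
finger_gap: 0.034
[0.55073829 0.29270649 0.14090148] [-1.20718426e-03 -7.34649215e-04 -9.99999001e-01] [-0.33175548  0.5149738  -0.40414624]
```

View pics/w26z.png

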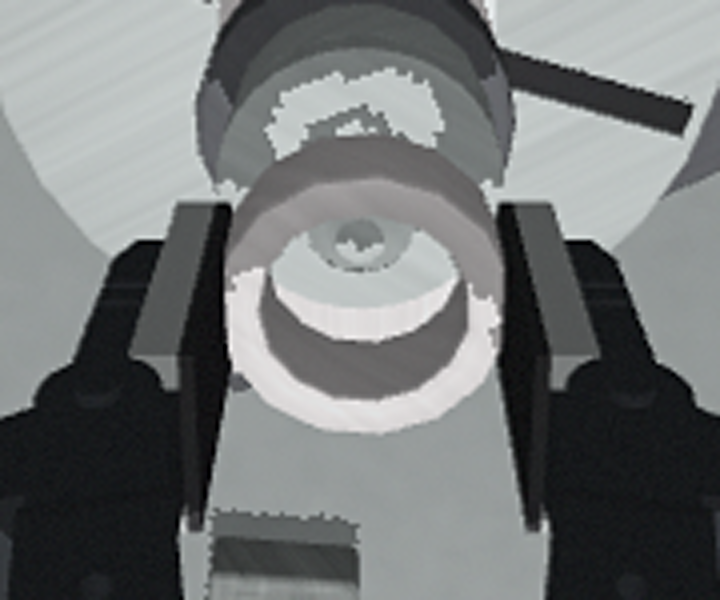

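```bash
python3 - <<'E'
from h import *
k=K('wrist');p,Rm=tool()
a=px2w('wrist',279.6,260,.118,k);b=px2w('wrist',281,276.3,.1357,k);print(Rm.T@(a-p),Rm.T@(b-p))
E
python3 -m jog '[[[0,0,0.4,0,0,0],[0,0,0.4,0,0,0],[0,0,0.4,0,0,0],[0,0,0.2,0,0,0],[0,0,0,0,0,0],[0,0,0,0,0,0]]]'
```

```text
[ 0.00024487 -0.00061309  0.02350084] [0.00086507 0.00015241 0.00580074]
clock: 36.45
eef_pos: [0.5501, 0.2934, 0.1275]
eef_rot: [-0.0, 0.173, 0.985, -0.0]
force: [0.4, -0.3, -0.8]
finger_gap: 0.0346
```

```bash
python3 -m jog '[[[0,0,0.3,0,0,0],[0,0,0.3,0,0,0],[0,0,0.2,0,0,0],[0,0,0.1,0,0,0],[0,0,0.05,0,0,0],[0,0,0,0,0,0],[0,0,0,0,0,0]]]'
python3 - <<'E'
from h import *
p,Rm=tool();print(p,Rm[:,2],robot.get_obs()['force']);k=K('wrist');snap('wrist','w27.png')
im=cv2.imread('pics/w27.png');cv2.imwrite('pics/w27z.png',cv2.resize(im[200:350,190:370],None,fx=4,fy=4,interpolation=cv2.INTER_CUBIC))
E
```

```text
clock: 37.03
eef_pos: [0.5503, 0.2935, 0.1193]
eef_rot: [0.0, 0.173, 0.985, 0.0]
force: [-2.2, -1.2, 5.9]
finger_gap: 0.0344
[0.55029608 0.29348624 0.11926813] [ 8.08213341e-04  4.96248027e-04 -9.99999550e-01] [-2.15936723 -1.24833225  5.85903287]
```

View pics/w27z.png

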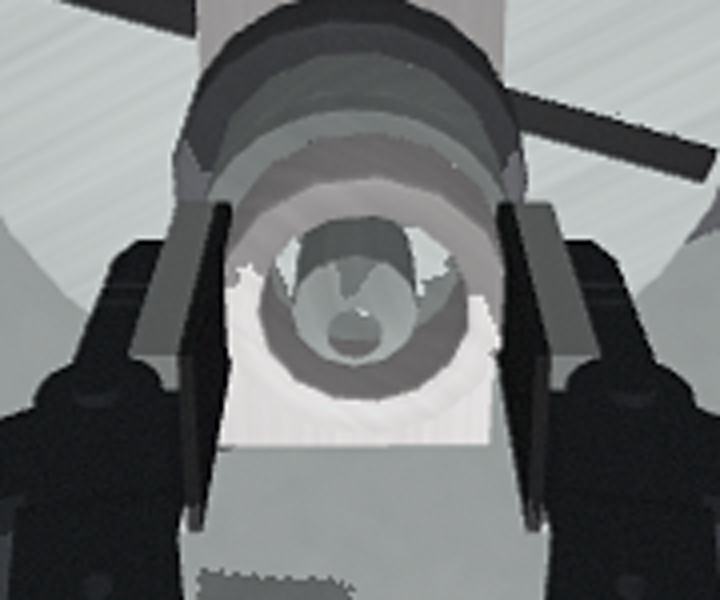

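Contact on the shoulder. Release and retreat.

```bash
python3 -m jog '[[[0,0,0,0,0,0],[0,0,0,0,0,0],[0,0,0,0,0,0],[0,0,0,0,0,0],[0,0,0,0,0,0],[0,0,0,0,0,0],[0,0,-2,0,0,0],[0,0,-3,0,0,0]]]' 90; python3 -m jog '[[[0,0,-4,0,0,0],[0,0,-1,0,0,0],[0,-3.5,0,0,0,0],[0,-3.5,0,0,0,0],[0,-3.5,0,0,0,0],[0,-1,0,0,0,0],[0,0,0,0,0,0],[0,0,0,0,0,0]]]'
python3 -m jog '[[[0,-4,0,0,0,0],[0,-4,0,0,0,0],[0,-4,0,0,0,0],[0,0,0,0,0,0],[0,0,0,0,0,0],[0,0,0,0,0,0]]]'
python3 - <<'E'
from h import *
p,Rm=tool();print(p,Rm[:,2],robot.get_obs()['force']);snap('wrist','w28.png');snap('scene','s28.png');snap('top','t28.png')
a=cv2.resize(cv2.imread('pics/s28.png')[190:280,350:460],None,fx=3.6,fy=3.6,interpolation=cv2.INTER_CUBIC)
b=cv2.resize(cv2.imread('pics/t28.png')[195:285,125:235],None,fx=3.6,fy=3.6,interpolation=cv2.INTER_CUBIC)
cv2.imwrite('pics/z28.png',np.hstack([a,b]))
E
```

```text
clock: 37.75
eef_pos: [0.5486, 0.2926, 0.1653]
eef_rot: [-0.003, 0.173, 0.985, -0.002]
force: [-0.1, 0.3, -0.5]
finger_gap: 0.0767
clock: 38.42
eef_pos: [0.5115, 0.1853, 0.2187]
eef_rot: [0.0, 0.174, 0.985, 0.001]
force: [0.4, -0.9, -0.2]
finger_gap: 0.0768
clock: 38.92
eef_pos: [0.4711, 0.0734, 0.2183]
eef_rot: [0.0, 0.173, 0.985, 0.0]
force: [0.2, -0.2, 0.2]
finger_gap: 0.0767
[0.47114653 0.07342378 0.21828514] [ 6.75075414e-04  6.94963886e-04 -9.99999531e-01] [ 0.17155782 -0.22907372  0.24414825]
```

View pics/w28.png

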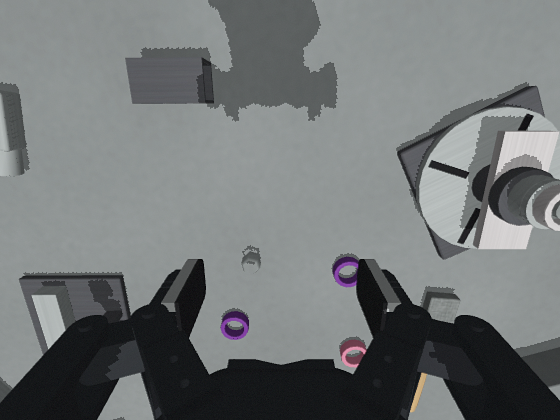

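View pics/z28.png

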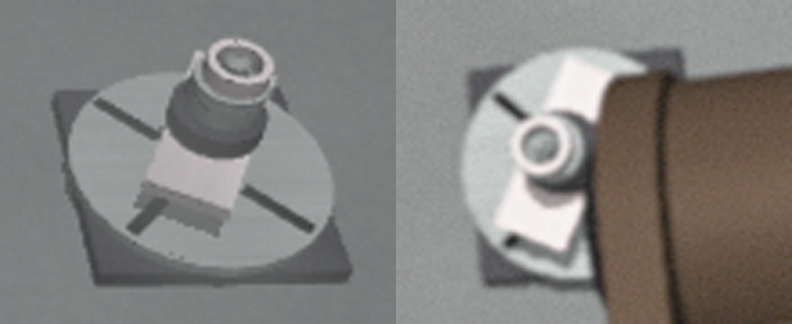

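View pics/s28.png

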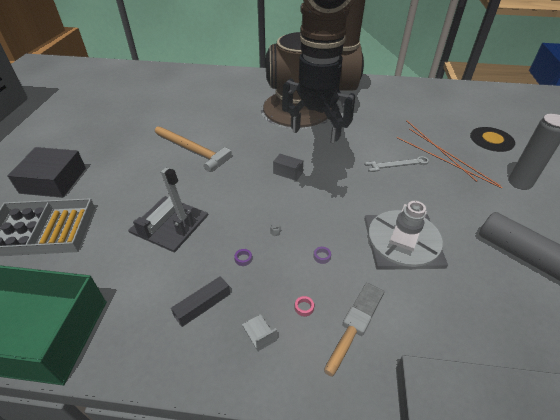

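```bash
python3 -c "
from workcell import robot
print(robot.get_obs()['clock'],robot.close_job())"
```

```text
the job is handed in; nothing more can be done
39.0667 None
```

The stack is built and the job is handed in at about 39 s of the 125 s allowed.

I swung the clamp bar upright, slid the plate about 38 mm forwards and lifted it onto the spindle. The spacer, the hub (neck up) and the aluminium ring followed in that order. Each part was lowered until a light contact showed, at most about 9 N, and let go before the next.

**Last checks:** The scene, top and wrist pictures after retreating showed the four parts flat and concentric, with the ring round the neck and the bar still upright. The robot was clear, with about 0 N at the wrist. The seating heights agreed with the nominal 50, 60, 76 and 100 mm to about 1 mm.

**Disagreements:** Camera estimates of the spindle position differed by 3–4 mm in x between wrist views. This was within the fit clearance, and nothing jammed. The gripper's gap reading was 1–4 mm smaller than the parts' true sizes.

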